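# Put the lathe and milling tooling away at the inspection bench

### The arm

A 6-joint arm with a two-finger parallel gripper is mounted at the origin on the work surface. World frame = base frame: x ahead of the robot, y to its left, z up, the work surface at z = 0. Lengths are in mm, angles in rad, forces in N, time in s.
With the tool pointing down it reaches from about 325 to 925 mm from the base axis. Payload 3.1 kg.
Tool frame: the origin (TCP) lies midway between the tips of the shut fingers; the grasp point (between the pads) lies 19 mm behind it; z points along the fingers, y is the direction in which the jaws open and shut (so a half turn about z gives the same grasp; the last joint's range is limited). The gripper opens to 85 mm and grips with 20 to 120 N. Pads are 22 mm wide; open, the fingers measure 114 mm over their backs; the gripper's body (76 mm by 85 mm) begins 54 mm behind the grasp point. The pads swing forward as they close: fully open they stand 13 mm farther back than shut.
Start: joints at [-1.44, 0.217, 1.613, -0, 1.311, -0.112], TCP at [150.284, -606.675, 231.3] pointing down, gripper open.
Joint ranges: [-2.75, 2.75], [-0.78, 2.1], [0.31, 2.55], [-1.13, 4.27], [0.13, 2.63], [-2.58, 2.58]. Speed limits (rad/s): [2.79, 2.79, 3.14, 3.14, 3.14, 3.14].

### API

Orientations are given as a unit quaternion [x, y, z, w].
In Python, from workcell import sensors, grab_frame, camera_params, ticket gives the robot as it stands. The module is installed in compiled form; this text tells all that it offers.
- The arm moves only by the tool drive_tool, never from a script. Its argument "plan" is one flat list of numbers, 7 for each row, row after row: the shift along the tool's x, y, z in m, then the turn, a rotation vector about the tool's x, y, z in rad, then the opening, from -1 (shut) to 1 (fully open). A call has exactly 10 rows; each row shifts and turns the commanded pose from where the row before left it, along the tool's axes as they then stand; what a row does not reach is not made up. A row lasts 1/12 s, in which the tool goes at most 41.7 mm and 7.16 degrees, less where a joint would pass 70% of its speed; a pose out of reach is approached as far as the arm can. A call with a gripper value outside its range is refused whole. The fingers move at their own pace and stop on an object; the grip force is fixed at half the most. Time passes only in rows, so rows that do not move let the fingers close, or fill a call up. It gives the time, the measured TCP pose, the force and the opening at its end, in the units of the state.
- sensors.observe(): the state, without advancing time (a new reading comes with each control period).
- grab_frame(name): name is "side" or "top"; returns the picture (400x640x3 uint8, red, green, blue); there is no depth.
- camera_params(name): a dict with "fx", "fy", "cx", "cy" (pixels), "distortion" ([k1, k2, p1, p2, k3] as OpenCV has them; the pictures are not rectified), "R" (3x3) and "t" (3): a world point X has camera coordinates R X + t. Camera axes: x right, y down, z forward; pixel columns grow to the right and rows downward; lengths in mm; the calibration is good to about 2 mm. A picture is of the moment at which its call begins. camera_params takes no time and is no camera call.
- ticket.job_done(): hands the job in, once; it reports no verdict.
The state is a dict: "time_s": time; "joint_positions": joint angles; "joint_velocities": joint speeds; "tau": joint torques, N m; "ee_pos": TCP position; "eef_rot": TCP orientation; "contact_force": force on the tool from outside, world axes, zero at the start; "wrist_torque": the same for the moment, N m; "gripper_width": finger opening in mm.
Only numpy, scipy, OpenCV 4.12 (cv2) and the standard library are available. Lean on these libraries where they do the work, as an engineer would, in place of code of your own. Each camera call takes 0.05 s, during which the arm holds its last target.

### The job

Put the tooling left on the bench back into its amber trays: stand one collet upright in each of the two bays of the divided tray, lower each clamping nut flat over its own post on the post board, and lay the square-shank tool holder flat in the long narrow tray, insert side up. All five must rest fully down in their trays. Leave the round tool setter where it stands; do not push it about.

Things in the scene. Friction and masses are not known exactly. Their poses are not given: they have to be found in the camera images.
- collet_large: The larger of two bright steel collets, standing narrow end down: 40 mm tall, foot 25 mm across, widening to a straight band 33 mm across from 22 mm height up to the top; slotted, with a dark bore of 20 mm. About 0.15 kg. Origin: centre of its underside; z up.
- collet_small: The smaller steel collet, standing narrow end down: 34 mm tall, foot 20 mm across, widening to a straight band 26 mm across from 18 mm height up to the top; dark bore of 14 mm. About 0.08 kg. Origin: centre of its underside; z up.
- nut_large: The larger of two dark steel clamping nuts, a notched ring lying flat: 50 mm outside, through hole 33 mm, 22 mm tall. About 0.2 kg. Origin: centre of its underside; z up.
- nut_small: The smaller dark steel clamping nut, a notched ring lying flat: 42 mm outside, through hole 29 mm, 20 mm tall. About 0.13 kg. Origin: centre of its underside; z up.
- tool_holder: Square-shank turning tool holder, a dark steel bar lying flat: 115 mm long (its x), 25 mm wide (its y), 25 mm tall, with a bright head and a round brass-coloured insert on top at the +x end. Either way round is right in its tray. About 0.45 kg, balanced at the middle. Origin: centre of its underside; z up.
- tool_setter: Bystander: a round aluminium tool-height setter, 48 mm across and 52 mm tall with a small steel button on top and a white dial on its side. It stands loose among the tooling and must be left where it is. About 0.6 kg. Origin: centre of its underside; z up.
- collet_tray: The divided tray for collets: amber, fixed, 66 mm (x) by 129 mm (y) outside, walls and divider 4 mm thick and 16 mm tall, floor at 4 mm. Two bays, each 58 mm in x and 58.5 mm in y inside, with centres at y = +31 mm and y = -31 mm from the origin. One collet goes in each bay, either one in either bay. Origin: centre of its underside; z up.
- nut_board: The post board for clamping nuts: amber flat plate, fixed, 75 mm (x) by 150 mm (y) and 6 mm thick, no walls, with two steel posts 11 mm across that stand 16 mm above the plate (tops 22 mm above the bench) at y = +36 mm and y = -36 mm from the origin. One nut goes over each post, either one on either post. Origin: centre of its underside; z up.
- holder_tray: The long narrow tray for the tool holder: amber, fixed, open, 50 mm (x) by 150 mm (y) outside, walls 4 mm thick and 12 mm tall, floor at 4 mm; 42 mm by 142 mm inside. The bar lies along the tray's y. Origin: centre of its underside; z up.
Things that resemble listed ones, but are neither listed nor needed, are in the scene too. Leave any blue look-alike of the collet_large alone.

How it is judged:
By the outcome, as a careful person would: the job done as asked, in the order asked, and still so for the second after the job is handed in, with the robot touching nothing.
It also fails if it takes over 109 s, if anything falls off the work surface, if the arm or the gripper's body presses on something with over 40 N, if the wrist force passes 120 N, or if a joint passes its speed limit or range.

## Working session

There is one attempt and no reset: what is moved stays moved. The work goes in short steps, Python scripts to look and compute and a tool call to move; the robot and the scene stay as the last step left them, time stands still between calls to the robot, and variables do not carry over. Pictures are saved under pics/ and viewed, and the job is handed in when it is done.

Besides the shell and the picture viewer there is one more tool, called after "Call:" as name(argument=value, ...), one argument or row to a line, values as JSON. drive_tool: Moves the arm, as the interface text tells. Its arguments: {"type":"object","properties":{"plan":{"type":"array"}},"required":["plan"]}

```bash
mkdir -p pics; python3 - <<'E'
from workcell import sensors, grab_frame, camera_params
import cv2
print(sensors.observe())
for n in("top","side"):
    print(n,camera_params(n))
    cv2.imwrite(f"pics/{n}0.png",grab_frame(n)[:,:,::-1])
E
```

```text
{'time_s': 0.0, 'joint_positions': array([-1.44019205e+00,  2.17769927e-01,  1.61491527e+00,  3.24696313e-05,
        1.31129584e+00, -1.12189780e-01]), 'joint_velocities': array([-1.01625328e-03, -1.48407189e-04, -1.67985517e-03,  1.98030480e-03,
       -9.22070577e-05,  6.05802679e-04]), 'tau': array([ 3.00857746e-04, -3.96842837e+01, -3.03853405e+01, -2.14489642e-04,
        9.63944272e-03, -1.63342278e-06]), 'ee_pos': array([ 150.19127507, -605.85577689,  229.96833817]), 'eef_rot': array([ 9.92640224e-01,  1.21094833e-01,  4.69055099e-06, -1.19428316e-03]), 'contact_force': array([ 0.84796023, -0.46106819, -0.85362911]), 'wrist_torque': array([ 0.01662821,  0.03303797, -0.02047623]), 'gripper_width': 85.70089838167475}
top {'fx': 402.8259097629884, 'fy': 402.8259097629884, 'cx': 323.206832630097, 'cy': 199.11378627366634, 'distortion': array([-0.0746229,  0.       ,  0.       ,  0.       ,  0.       ]), 'R': array([[-0.00297236, -0.99998296,  0.00502499],
       [-0.98004481,  0.00191427, -0.19876745],
       [ 0.19875444, -0.00551552, -0.9800338 ]]), 't': array([ 10.50759033, 537.94021845, 910.34464711])}
side {'fx': 362.3243658629518, 'fy': 362.3243658629518, 'cx': 325.8350893561325, 'cy': 199.46284232064338, 'distortion': array([-0.02904961,  0.        ,  0.        ,  0.        ,  0.        ]), 'R': array([[ 0.88326008, -0.4686901 ,  0.01346189],
       [-0.31872803, -0.62121441, -0.71589461],
       [ 0.34389544,  0.62803045, -0.69807856]]), 't': array([-462.12176717,  184.54586528,  587.69501204])}
```

View pics/top0.png

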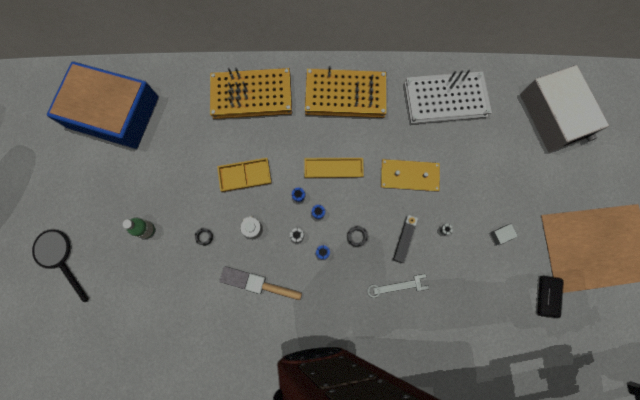

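View pics/side0.png

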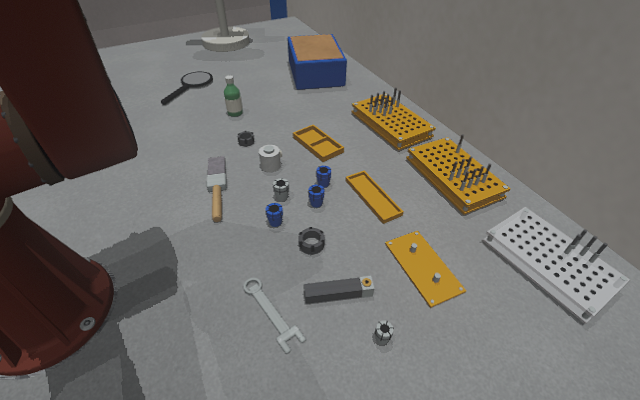

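The top view shows the collets near (296,236) and (447,230), the nuts near (204,236) and (357,236), and the holder from (412,218) to (400,260). The setter is at (251,228). The trays are at (245,175), (334,168) and (411,176), and there are three blue decoys in the middle. Next I'll enlarge the view to measure these.

```bash
cat > h.py <<'E'
import numpy as np, cv2
from workcell import sensors, grab_frame, camera_params
def K(c): return np.array([[c['fx'],0,c['cx']],[0,c['fy'],c['cy']],[0,0,1]])
def p2w(name,uv,z):
    c=camera_params(name); uv=np.array(uv,float).reshape(-1,1,2)
    n=cv2.undistortPoints(uv,K(c),c['distortion']).reshape(-1,2)
    d=np.c_[n,np.ones(len(n))]@c['R']; o=-c['R'].T@c['t']
    s=(z-o[2])/d[:,2]; return o+d*s[:,None]
def w2p(name,X):
    c=camera_params(name); r=cv2.Rodrigues(c['R'])[0]
    return cv2.projectPoints(np.array(X,float).reshape(-1,1,3),r,c['t'],K(c),c['distortion'])[0].reshape(-1,2)
def crop(img,x0,y0,w,h,s,fn):
    cv2.imwrite(fn,cv2.resize(img[y0:y0+h,x0:x0+w,::-1] if img.shape[2]==3 else img,None,fx=s,fy=s,interpolation=cv2.INTER_CUBIC))
E
python3 - <<'E'
from h import *
t=cv2.imread('pics/top0.png')[:,:,::-1]; s=cv2.imread('pics/side0.png')[:,:,::-1]
crop(t,190,150,160,120,5,'pics/tl.png'); crop(t,320,150,150,120,5,'pics/tr.png')
E
```

```text
(no output)
```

View pics/tl.png

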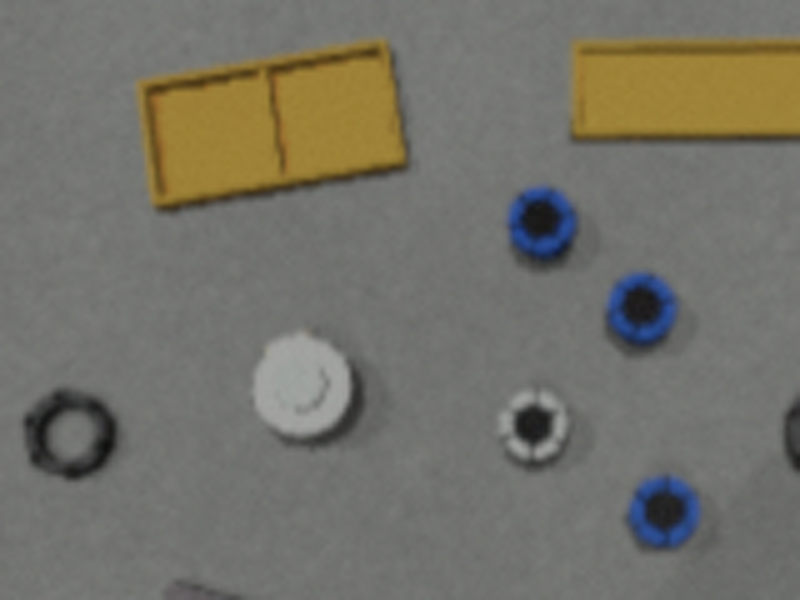

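View pics/tr.png

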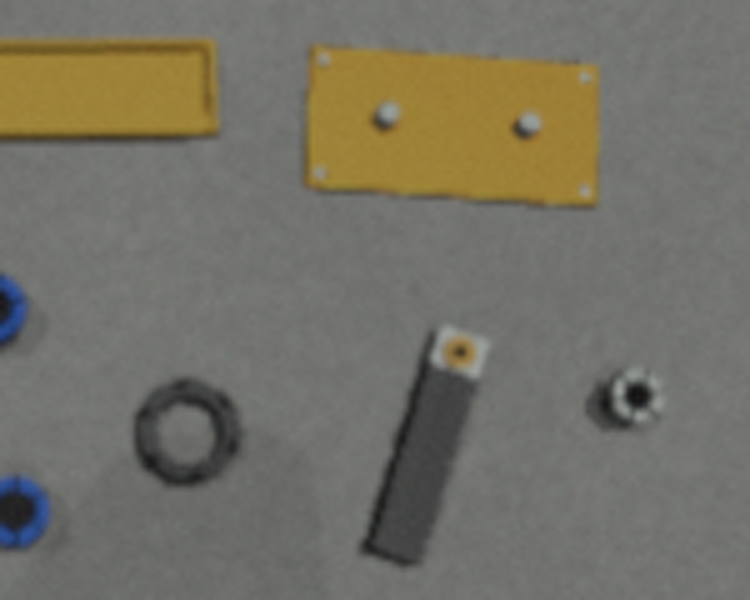

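```bash
python3 - <<'E'
from h import *
f=lambda o,X:(o[0]+(X[0]+.5)/5-.5,o[1]+(X[1]+.5)/5-.5)
L=(190,150);R=(320,150)
def go(n,o,pts,z):
    w=p2w('top',[f(o_,p) for o_,p in zip(o if isinstance(o,list) else [o]*len(pts),pts)],z)
    print(n,np.round(w[:,:2],1).tolist(),'mean',w[:,:2].mean(0).round(1),'lens',np.linalg.norm(np.diff(np.r_[w,w[:1]],axis=0),axis=1).round(0)); return w
go('cL',L,[(533,424)],40);go('cS',R,[(638,397)],34);go('nS',L,[(70,433)],20);go('nL',R,[(188,432)],22);go('set',L,[(301,387)],52)
go('cLdiam',L,[(498,425),(568,425)],40);go('cSdiam',R,[(610,397),(664,397)],34);go('nSd',L,[(25,433),(117,433)],20);go('nLd',R,[(135,432),(241,432)],22)
go('blue',L,[(542,219),(642,307),(664,510)],40)
go('hold',R,[(437,325),(490,340),(420,562),(375,545)],25);go('ins',R,[(461,351)],27)
w=go('ctray',L,[(137,80),(387,40),(409,165),(157,209)],16)
w=go('htray',[L,R,R,L],[(575,40),(216,40),(217,135),(572,138)],12)
w=go('board',R,[(311,45),(600,66),(597,207),(306,187)],6)
go('posts',R,[(387,113),(529,123)],22)
o=sensors.observe();print(o['ee_pos'])
E
```

```text
cL [[454.9, 73.9]] mean [454.9  73.9] lens [0.]
cS [[467.3, -292.0]] mean [ 467.3 -292. ] lens [0.]
nS [[452.8, 302.1]] mean [452.8 302.1] lens [0.]
nL [[452.7, -73.5]] mean [452.7 -73.5] lens [0.]
set [[471.3, 183.4]] mean [471.3 183.4] lens [0.]
cLdiam [[454.5, 90.6], [454.4, 57.1]] mean [454.5  73.9] lens [33. 33.]
cSdiam [[467.4, -278.2], [467.2, -304.9]] mean [ 467.3 -291.6] lens [27. 27.]
nSd [[452.7, 324.4], [452.8, 278.9]] mean [452.8 301.7] lens [46. 46.]
nLd [[452.8, -47.6], [452.6, -99.3]] mean [452.7 -73.5] lens [52. 52.]
blue [[555.1, 70.5], [511.5, 21.8], [413.9, 11.4]] mean [493.5  34.5] lens [ 65.  98. 153.]
hold [[504.6, -196.9], [497.0, -222.9], [389.1, -183.9], [397.4, -162.4]] mean [ 447.  -191.5] lens [ 27. 115.  23. 113.]
ins [[491.3, -207.8]] mean [ 491.3 -207.8] lens [0.]
ctray [[633.2, 278.9], [653.8, 151.8], [588.3, 139.0], [565.9, 265.3]] mean [610.3 208.8] lens [129.  67. 128.  69.]
htray [[654.8, 56.2], [654.7, -92.7], [604.5, -92.0], [603.1, 57.3]] mean [629.3 -17.8] lens [149.  50. 149.  52.]
board [[653.9, -142.3], [642.9, -292.2], [568.2, -285.9], [578.8, -137.3]] mean [ 610.9 -214.4] lens [150.  75. 149.  75.]
posts [[613.2, -177.1], [608.1, -249.0]] mean [ 610.7 -213. ] lens [72. 72.]
[ 150.17769798 -605.89948238  230.06655597]
```

```bash
python3 - <<'E'
from h import *
s=cv2.imread('pics/side0.png')[:,:,::-1]
S=4;x0,y0=225,115
im=cv2.resize(s[y0:y0+220,x0:x0+250],None,fx=3,fy=3,interpolation=cv2.INTER_CUBIC).copy()
def dr(P,c=(0,255,0)):
    p=(w2p('side',P)-[x0,y0]+.5)*3-.5
    cv2.polylines(im,[np.round(p*16).astype(np.int32)],True,c,1,cv2.LINE_AA,4)
a=np.linspace(0,6.28,40)
def ci(x,y,z,r): dr(np.c_[x+r*np.cos(a),y+r*np.sin(a),0*a+z])
ci(454.9,73.9,40,16.5);ci(454.9,73.9,0,12.5);ci(467.3,-291.8,34,13);ci(467.3,-291.8,0,10)
ci(452.8,302,20,21);ci(452.8,302,20,14.5);ci(452.7,-73.5,22,25);ci(452.7,-73.5,22,16.5);ci(471.3,183.4,52,24)
ci(613.2,-177.1,22,5.5);ci(608.1,-249,22,5.5)
def rc(x,y,z,w,l,t):
    c,s_=np.cos(t),np.sin(t);dr([[x+c*u-s_*v,y+s_*u+c*v,z] for u,v in[(w,l),(w,-l),(-w,-l),(-w,l)]])
rc(610.3,208.8,16,33,64.5,.161);rc(629.3,-17.8,12,25,75,.0);rc(610.8,-213.7,6,37.5,75,-.071);rc(447,-191.5,25,57.5,12.5,-.31)
cv2.imwrite('pics/ov.png',im[:,:,::-1])
E
```

```text
(no output)
```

View pics/ov.png

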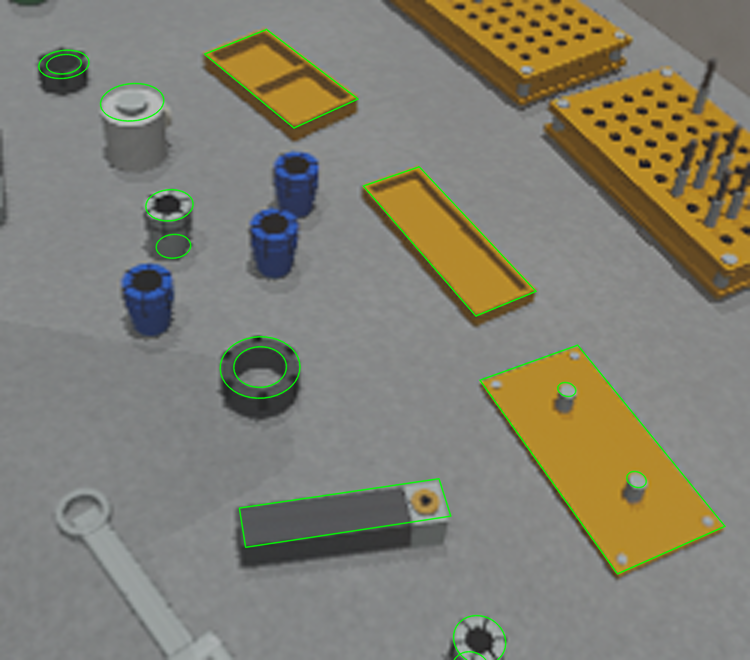

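```bash
cat >> h.py <<'E'
def yaw():
    from scipy.spatial.transform import Rotation as R
    M=R.from_quat(sensors.observe()['eef_rot']).as_matrix(); return np.arctan2(M[1,0],M[0,0]),M
def plan(target,psi,n,g,base=None,pad=10):
    """rows from measured pose (or base=(xyz,psi)) to target, tool-down"""
    p,a=(sensors.observe()['ee_pos'].copy(),yaw()[0]) if base is None else (np.array(base[0],float),base[1])
    da=(psi-a+np.pi)%(2*np.pi)-np.pi; print('start',p.round(1),round(a,3),'turn',round(da,3))
    out=[]
    for i in range(n):
        d=(np.array(target)-p)/(n-i); t=[d[0]*np.cos(a)+d[1]*np.sin(a), d[0]*np.sin(a)-d[1]*np.cos(a), -d[2]]
        t=[round(v/1000,4 if n-i<2 else 3) for v in t]; r=round(-((psi-a+np.pi)%(2*np.pi)-np.pi)/(n-i),3)
        out.append(t+[0,0,r,g]); v=np.array(t)*1000
        p+= [v[0]*np.cos(a)+v[1]*np.sin(a), v[0]*np.sin(a)-v[1]*np.cos(a), -v[2]]; a-=r
        print(out[-1])
def st():
    o=sensors.observe();print('t',round(o['time_s'],2),'pos',o['ee_pos'].round(1),'yaw',round(yaw()[0],4),'tilt',yaw()[1][:,2].round(3),'F',o['contact_force'].round(1),'w',round(o['gripper_width'],1))
E
python3 -c "
from h import *
st();plan([467.3,-291.8,150],np.pi/2,12,0.4)"
```

```text
t 0.1 pos [ 150.2 -605.9  230.1] yaw 0.2428 tilt [-0.     0.002 -1.   ] F [0.4 0.2 0.4] w 85.7
start [ 150.2 -605.9  230.1] 0.243 turn 1.328
[np.float64(0.032), np.float64(-0.019), np.float64(0.007), 0, 0, np.float64(-0.111), 0.4]
[np.float64(0.034), np.float64(-0.015), np.float64(0.007), 0, 0, np.float64(-0.111), 0.4]
[np.float64(0.035), np.float64(-0.012), np.float64(0.007), 0, 0, np.float64(-0.111), 0.4]
[np.float64(0.036), np.float64(-0.008), np.float64(0.007), 0, 0, np.float64(-0.111), 0.4]
[np.float64(0.037), np.float64(-0.003), np.float64(0.007), 0, 0, np.float64(-0.111), 0.4]
[np.float64(0.037), np.float64(0.001), np.float64(0.006), 0, 0, np.float64(-0.11), 0.4]
[np.float64(0.037), np.float64(0.005), np.float64(0.007), 0, 0, np.float64(-0.111), 0.4]
[np.float64(0.036), np.float64(0.009), np.float64(0.006), 0, 0, np.float64(-0.11), 0.4]
[np.float64(0.035), np.float64(0.013), np.float64(0.007), 0, 0, np.float64(-0.111), 0.4]
[np.float64(0.034), np.float64(0.016), np.float64(0.006), 0, 0, np.float64(-0.11), 0.4]
[np.float64(0.032), np.float64(0.02), np.float64(0.007), 0, 0, np.float64(-0.111), 0.4]
[np.float64(0.0287), np.float64(0.0232), np.float64(0.0061), 0, 0, np.float64(-0.11), 0.4]
```

Call:
drive_tool(
  plan=[0.032, -0.019, 0.007, 0, 0, -0.111, 0.4, 0.034, -0.015, 0.007, 0, 0, -0.111, 0.4, 0.035, -0.012, 0.007, 0, 0, -0.111, 0.4, 0.036, -0.008, 0.007, 0, 0, -0.111, 0.4, 0.037, -0.003, 0.007, 0, 0, -0.111, 0.4, 0.037, 0.001, 0.006, 0, 0, -0.11, 0.4, 0.037, 0.005, 0.007, 0, 0, -0.111, 0.4, 0.036, 0.009, 0.006, 0, 0, -0.11, 0.4, 0.035, 0.013, 0.007, 0, 0, -0.111, 0.4, 0.034, 0.016, 0.006, 0, 0, -0.11, 0.4],
)

```text
time_s: 0.93
ee_pos: [415.4, -343.6, 163.5]
eef_rot: [0.779, 0.627, -0.0, -0.0]
contact_force: [0.4, 0.0, 0.5]
gripper_width: 60.0
```

Call:
drive_tool(
  plan=[0.032, 0.02, 0.007, 0, 0, -0.111, 0.2, 0.0287, 0.0232, 0.006, 0, 0, -0.11, 0.2, 0, 0, 0.02, 0, 0, 0, 0.2, 0, 0, 0.02, 0, 0, 0, 0.2, 0, 0, 0.02, 0, 0, 0, 0.2, 0, 0, 0.01, 0, 0, 0, 0.2, 0, 0, 0, 0, 0, 0, 0.2, 0, 0, 0, 0, 0, 0, 0.2, 0, 0, 0, 0, 0, 0, 0.2, 0, 0, 0, 0, 0, 0, 0.2],
)

```text
time_s: 1.77
ee_pos: [468.3, -293.6, 82.9]
eef_rot: [0.707, 0.707, 0.0, 0.002]
contact_force: [-0.9, 0.3, 0.5]
gripper_width: 51.3
```

```bash
python3 - <<'E'
from h import *
st()
t=grab_frame('top'); s=grab_frame('side')
a=cv2.resize(t[200:270,400:500],None,fx=4,fy=4,interpolation=cv2.INTER_CUBIC)
b=cv2.resize(s[250:390,300:440],None,fx=2.8,fy=2.8,interpolation=cv2.INTER_CUBIC)
c=np.zeros((392,800,3),np.uint8);c[:280,:400]=a;c[:392,404:796]=b
cv2.imwrite('pics/a1.png',c[:,:,::-1])
E
```

```text
t 1.77 pos [ 468.3 -293.6   82.9] yaw 1.5702 tilt [ 0.002 -0.002 -1.   ] F [-0.9  0.3  0.5] w 51.3
```

View pics/a1.png

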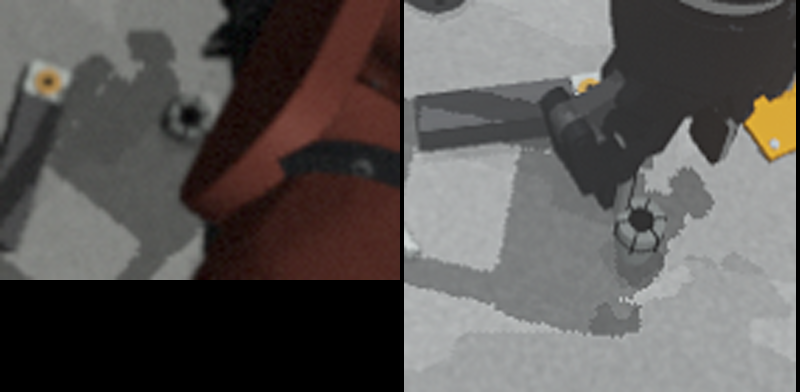

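Call:
drive_tool(
  plan=[0.001, 0, 0.015, 0, 0, 0, 0.2, 0, 0, 0.015, 0, 0, 0, 0.2, 0, 0, 0.015, 0, 0, 0, 0.2, 0, 0, 0.015, 0, 0, 0, 0.2, 0, 0, 0, 0, 0, 0, 0.2, 0, 0, 0, 0, 0, 0, 0.2, 0, 0, 0, 0, 0, 0, 0.2, 0, 0, 0, 0, 0, 0, 0.2, 0, 0, 0, 0, 0, 0, 0.2, 0, 0, 0, 0, 0, 0, 0.2],
)

```text
time_s: 2.7
ee_pos: [468.0, -292.1, 22.4]
eef_rot: [0.707, 0.707, 0.0, 0.001]
contact_force: [0.3, -0.8, 0.7]
gripper_width: 51.2
```

```bash
python3 - <<'E'
from h import *
st();grab_frame('side');st();s=grab_frame('side');st()
cv2.imwrite('pics/a2.png',cv2.resize(s[250:390,300:440],None,fx=4,fy=4,interpolation=cv2.INTER_CUBIC)[:,:,::-1])
E
```

```text
t 2.7 pos [ 468.  -292.1   22.4] yaw 1.5708 tilt [ 0.001 -0.001 -1.   ] F [ 0.3 -0.8  0.7] w 51.2
t 2.75 pos [ 467.9 -291.9   22.1] yaw 1.5708 tilt [ 0.001 -0.001 -1.   ] F [-0.6 -0.6  0.2] w 51.3
t 2.8 pos [ 467.8 -291.8   21.9] yaw 1.5708 tilt [ 0.001 -0.001 -1.   ] F [ 0.4 -0.4  0.2] w 51.2
```

View pics/a2.png

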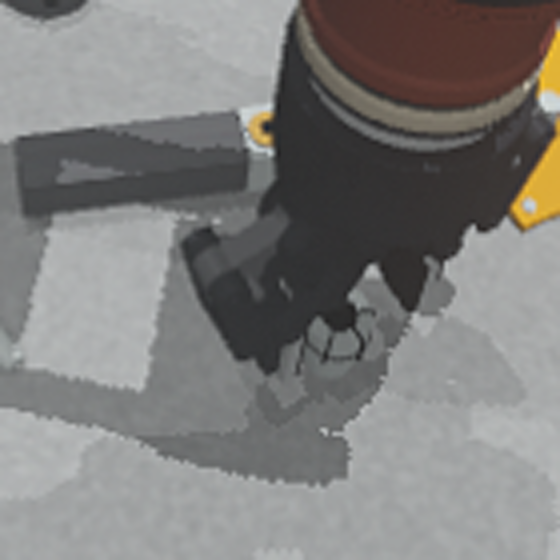

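The fingers straddle the small collet at about (340,340) in the crop. Next I lower and close.

Call:
drive_tool(
  plan=[0, 0, 0.006, 0, 0, 0, 0.2, 0, 0, 0.005, 0, 0, 0, 0.2, 0, 0, 0, 0, 0, 0, 0.2, 0, 0, 0, 0, 0, 0, 0.2, 0, 0, 0, 0, 0, 0, -1, 0, 0, 0, 0, 0, 0, -1, 0, 0, 0, 0, 0, 0, -1, 0, 0, 0, 0, 0, 0, -1, 0, 0, 0, 0, 0, 0, -1, 0, 0, 0, 0, 0, 0, -1],
)

```text
time_s: 3.63
ee_pos: [467.7, -291.7, 10.6]
eef_rot: [0.707, 0.707, 0.0, 0.0]
contact_force: [0.0, 1.2, 0.9]
gripper_width: 23.9
```

Call:
drive_tool(
  plan=[0, 0, -0.01, 0, 0, 0, -1, 0, 0, -0.02, 0, 0, 0, -1, 0, 0, -0.02, 0, 0, 0, -1, 0, 0, -0.02, 0, 0, 0, -1, 0, 0, -0.02, 0, 0, 0, -1, 0, 0, 0, 0, 0, 0, -1, 0, 0, 0, 0, 0, 0, -1, 0, 0, 0, 0, 0, 0, -1, 0, 0, 0, 0, 0, 0, -1, 0, 0, 0, 0, 0, 0, -1],
)

```text
time_s: 4.47
ee_pos: [466.2, -290.6, 98.4]
eef_rot: [0.707, 0.707, -0.0, -0.002]
contact_force: [-0.5, 0.1, -0.7]
gripper_width: 23.8
```

```bash
python3 - <<'E'
from h import *
st();s=grab_frame('side');st()
cv2.imwrite('pics/a3.png',cv2.resize(s[200:390,300:470],None,fx=3,fy=3,interpolation=cv2.INTER_CUBIC)[:,:,::-1])
E
```

```text
t 4.47 pos [ 466.2 -290.6   98.4] yaw 1.5708 tilt [-0.003  0.002 -1.   ] F [-0.5  0.1 -0.7] w 23.8
t 4.52 pos [ 466.4 -290.7   98.6] yaw 1.5707 tilt [-0.002  0.002 -1.   ] F [ 1.1 -0.5 -0.9] w 23.9
```

View pics/a3.png

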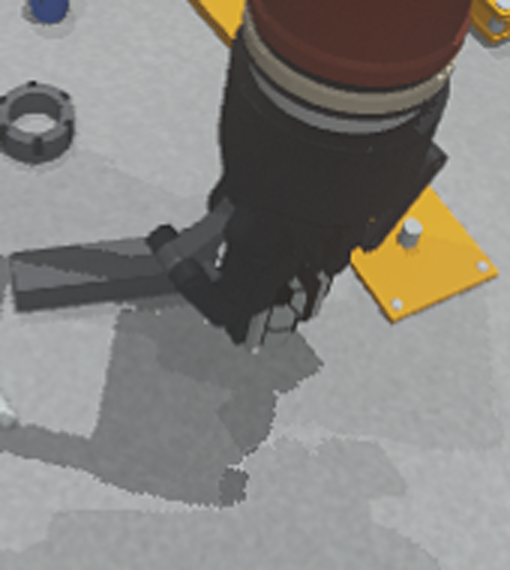

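Collet held at about (285,310) in the crop. Next the transfer to the bay.

Call:
drive_tool(
  plan=[0.02, 0.005, 0, 0, 0, 0, -1, 0.035, 0.01, 0, 0, 0, 0, -1, 0.039, 0.01, 0, 0, 0, 0, -1, 0.039, 0.01, 0, 0, 0, 0, -1, 0.039, 0.01, 0, 0, 0, 0, -1, 0.039, 0.01, 0, 0, 0, 0, -1, 0.039, 0.01, 0, 0, 0, 0, -1, 0.039, 0.01, 0, 0, 0, 0, -1, 0.039, 0.01, 0, 0, 0, 0, -1, 0.039, 0.01, 0, 0, 0, 0, -1],
)

```text
time_s: 5.35
ee_pos: [562.0, 77.5, 99.4]
eef_rot: [0.707, 0.707, -0.001, -0.0]
contact_force: [0.5, -0.8, -0.9]
gripper_width: 24.1
```

Call:
drive_tool(
  plan=[0.039, 0.01, 0, 0, 0, 0, -1, 0.039, 0.01, 0, 0, 0, 0, -1, 0.039, 0.01, 0, 0, 0, 0, -1, 0.027, 0.008, 0, 0, 0, 0, -1, 0.02, 0.005, 0, 0, 0, 0, -1, 0, 0, 0.01, 0, 0, 0, -1, 0, 0, 0.02, 0, 0, 0, -1, 0, 0, 0.02, 0, 0, 0, -1, 0, 0, 0, 0, 0, 0, -1, 0, 0, 0, 0, 0, 0, -1],
)

```text
time_s: 6.18
ee_pos: [602.8, 238.1, 47.3]
eef_rot: [0.707, 0.707, -0.003, -0.001]
contact_force: [-0.6, 0.1, -0.3]
gripper_width: 24.1
```

```bash
python3 - <<'E'
from h import *
st();s=grab_frame('side');st();t=grab_frame('top')
c=np.zeros((480,800,3),np.uint8)
c[:480,:400]=cv2.resize(s[80:200,270:370],None,fx=4,fy=4,interpolation=cv2.INTER_CUBIC)
c[:480,400:]=cv2.resize(t[120:240,200:300],None,fx=4,fy=4,interpolation=cv2.INTER_CUBIC)
cv2.imwrite('pics/a4.png',c[:,:,::-1])
E
```

```text
t 6.18 pos [602.8 238.1  47.3] yaw 1.5704 tilt [-0.006 -0.002 -1.   ] F [-0.6  0.1 -0.3] w 24.1
t 6.23 pos [604.5 238.6  49.3] yaw 1.5702 tilt [-0.002 -0.001 -1.   ] F [-0.3  0.1  0. ] w 24.0
```

View pics/a4.png

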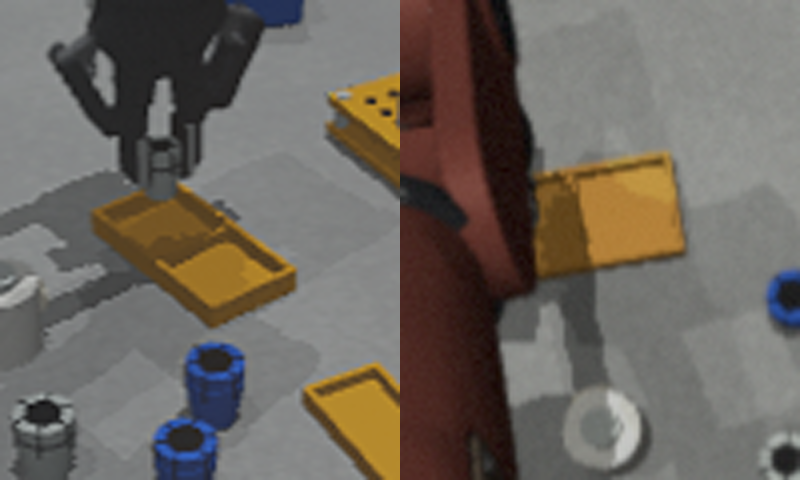

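Call:
drive_tool(
  plan=[0, 0, 0.012, 0, 0, 0, -1, 0, 0, 0.01, 0, 0, 0, -1, 0, 0, 0.006, 0, 0, 0, -1, 0, 0, 0.003, 0, 0, 0, -1, 0, 0, 0.002, 0, 0, 0, -1, 0, 0, 0.001, 0, 0, 0, -1, 0, 0, 0, 0, 0, 0, -1, 0, 0, 0, 0, 0, 0, -1, 0, 0, 0, 0, 0, 0, -1, 0, 0, 0, 0, 0, 0, -1],
)

```text
time_s: 7.12
ee_pos: [605.8, 239.6, 16.8]
eef_rot: [0.707, 0.707, 0.0, 0.0]
contact_force: [-1.2, 0.2, -0.7]
gripper_width: 23.9
```

```bash
python3 -c "
from h import *
st()"
```

```text
t 7.12 pos [605.8 239.6  16.8] yaw 1.5709 tilt [ 0.001  0.    -1.   ] F [-1.2  0.2 -0.7] w 23.9
```

Call:
drive_tool(
  plan=[0, 0, 0.001, 0, 0, 0, -1, 0, 0, 0.001, 0, 0, 0, -1, 0, 0, 0, 0, 0, 0, -1, 0, 0, 0, 0, 0, 0, -1, 0, 0, 0, 0, 0, 0, -0.3, 0, 0, 0, 0, 0, 0, -0.3, 0, 0, 0, 0, 0, 0, -0.3, 0, 0, 0, 0, 0, 0, -0.3, 0, 0, 0, 0, 0, 0, -0.25, 0, 0, 0, 0, 0, 0, -0.25],
)

```text
time_s: 7.95
ee_pos: [605.3, 239.4, 14.2]
eef_rot: [0.707, 0.707, -0.0, -0.0]
contact_force: [-0.5, -0.0, -0.3]
gripper_width: 32.0
```

Call:
drive_tool(
  plan=[0, 0, -0.01, 0, 0, 0, -0.25, 0, 0, -0.02, 0, 0, 0, -0.2, 0, 0, -0.03, 0, 0, 0, 0.3, 0, 0, -0.03, 0, 0, 0, 0.3, -0.02, -0.02, -0.01, 0, 0, 0, 0.3, -0.035, -0.035, 0, 0, 0, 0, 0.3, -0.03, -0.035, 0, 0, 0, 0, 0.3, -0.03, -0.03, 0, 0, 0, 0, 0.3, -0.03, -0.02, 0, 0, 0, 0, 0.3, -0.02, -0.01, 0, 0, 0, 0, 0.3],
)

```text
time_s: 8.78
ee_pos: [461.5, 81.8, 114.2]
eef_rot: [0.707, 0.707, -0.001, -0.0]
contact_force: [-0.7, -0.3, -0.2]
gripper_width: 55.4
```

```bash
python3 - <<'E'
from h import *
st();s=grab_frame('side');st();t=grab_frame('top')
c=np.zeros((480,800,3),np.uint8)
c[:480,:400]=cv2.resize(s[100:220,250:350],None,fx=4,fy=4,interpolation=cv2.INTER_CUBIC)
c[:480,400:]=cv2.resize(t[150:270,210:310],None,fx=4,fy=4,interpolation=cv2.INTER_CUBIC)
cv2.imwrite('pics/a5.png',c[:,:,::-1])
E
```

```text
t 8.78 pos [461.5  81.8 114.2] yaw 1.571 tilt [-0.002 -0.001 -1.   ] F [-0.7 -0.3 -0.2] w 55.4
t 8.83 pos [460.7  79.6 114. ] yaw 1.5698 tilt [-0.004 -0.003 -1.   ] F [-0.6 -1.1 -0.4] w 55.4
```

View pics/a5.png

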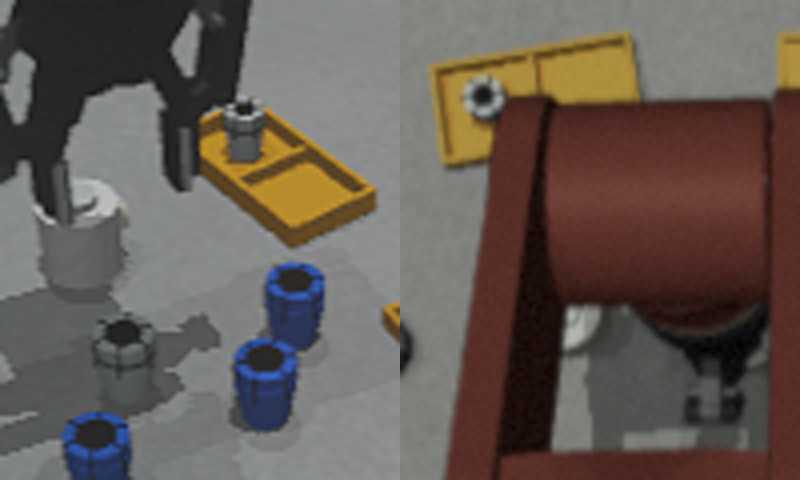

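The small collet stands upright in the left bay. Next is the large one.

Call:
drive_tool(
  plan=[-0.0005, -0.0005, 0.02, 0, 0, 0, 0.3, 0, 0, 0.02, 0, 0, 0, 0.3, 0, 0, 0.02, 0, 0, 0, 0.3, 0, 0, 0.015, 0, 0, 0, 0.3, 0, 0, 0, 0, 0, 0, 0.3, 0, 0, 0, 0, 0, 0, 0.3, 0, 0, 0, 0, 0, 0, 0.3, 0, 0, 0, 0, 0, 0, 0.3, 0, 0, 0, 0, 0, 0, 0.3, 0, 0, 0, 0, 0, 0, 0.3],
)

```text
time_s: 9.72
ee_pos: [465.3, 83.1, 40.4]
eef_rot: [0.707, 0.707, 0.001, 0.001]
contact_force: [-0.3, -0.4, 0.5]
gripper_width: 55.6
```

```bash
python3 - <<'E'
from h import *
st();s=grab_frame('side');st()
cv2.imwrite('pics/a6.png',cv2.resize(s[100:250,200:350],None,fx=4,fy=4,interpolation=cv2.INTER_CUBIC)[:,:,::-1])
E
```

```text
t 9.72 pos [465.3  83.1  40.4] yaw 1.5709 tilt [ 0.002  0.    -1.   ] F [-0.3 -0.4  0.5] w 55.6
t 9.77 pos [465.   83.   40.1] yaw 1.5709 tilt [ 0.002  0.    -1.   ] F [ 0.2 -1.3 -0.4] w 55.4
```

View pics/a6.png

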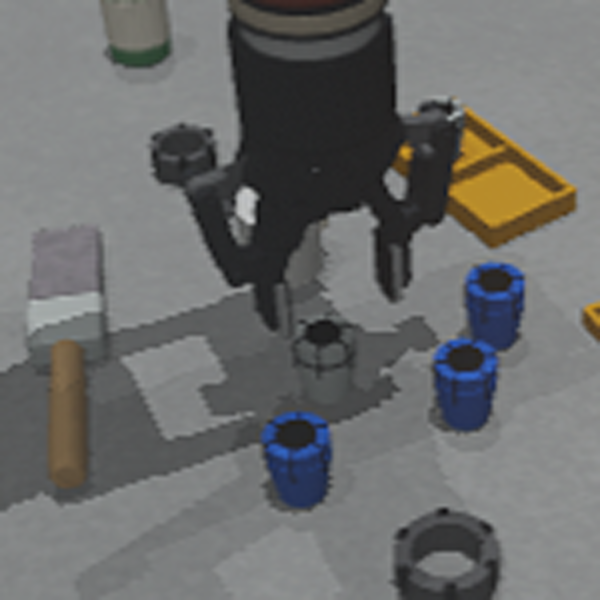

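The offset comes from my rows exceeding 41.7 mm, which got clipped. I correct by −10 in x and −9 in y.

Call:
drive_tool(
  plan=[-0.005, -0.005, 0, 0, 0, 0, 0.3, -0.004, -0.005, 0, 0, 0, 0, 0.3, 0, 0, 0, 0, 0, 0, 0.3, 0, 0, 0.01, 0, 0, 0, 0.3, 0, 0, 0.01, 0, 0, 0, 0.3, 0, 0, 0.007, 0, 0, 0, 0.3, 0, 0, 0, 0, 0, 0, 0.3, 0, 0, 0, 0, 0, 0, 0.3, 0, 0, 0, 0, 0, 0, 0.3, 0, 0, 0, 0, 0, 0, 0.3],
)

```text
time_s: 10.6
ee_pos: [454.7, 74.0, 12.4]
eef_rot: [0.707, 0.707, 0.0, 0.0]
contact_force: [0.7, 0.9, 0.5]
gripper_width: 55.6
```

```bash
python3 - <<'E'
from h import *
s=grab_frame('side');st()
cv2.imwrite('pics/a7.png',cv2.resize(s[100:250,200:350],None,fx=4,fy=4,interpolation=cv2.INTER_CUBIC)[:,:,::-1])
E
```

```text
t 10.65 pos [454.8  74.   12.6] yaw 1.5709 tilt [ 0.001  0.    -1.   ] F [-0.6  0.6  0.4] w 55.5
```

View pics/a7.png

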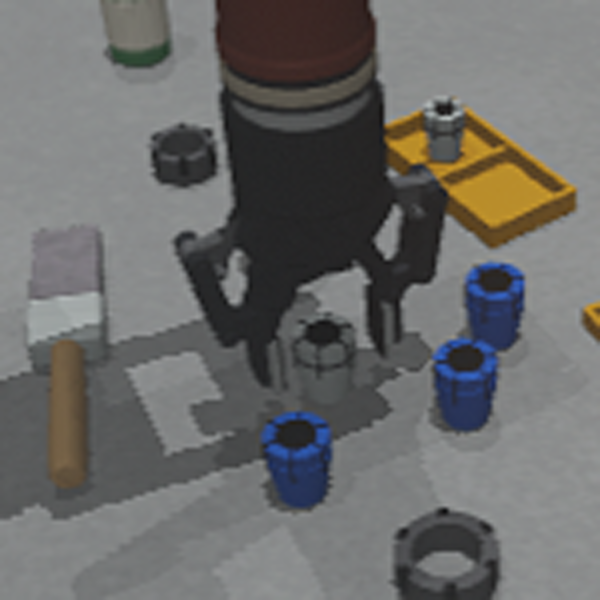

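Fingers straddle the large collet at crop (325,355), well clear of the blue ones. Close and lift.

Call:
drive_tool(
  plan=[0, 0, 0, 0, 0, 0, -1, 0, 0, 0, 0, 0, 0, -1, 0, 0, 0, 0, 0, 0, -1, 0, 0, 0, 0, 0, 0, -1, 0, 0, 0, 0, 0, 0, -1, 0, 0, 0, 0, 0, 0, -1, 0, 0, -0.01, 0, 0, 0, -1, 0, 0, -0.02, 0, 0, 0, -1, 0, 0, -0.03, 0, 0, 0, -1, 0, 0, -0.03, 0, 0, 0, -1],
)

```text
time_s: 11.48
ee_pos: [452.3, 73.9, 102.0]
eef_rot: [0.707, 0.707, -0.001, -0.001]
contact_force: [1.4, -0.1, -2.1]
gripper_width: 31.0
```

```bash
python3 - <<'E'
from h import *
s=grab_frame('side');st()
cv2.imwrite('pics/a8.png',cv2.resize(s[100:250,200:350],None,fx=4,fy=4,interpolation=cv2.INTER_CUBIC)[:,:,::-1])
E
```

```text
t 11.53 pos [457.9  74.1 108.9] yaw 1.5711 tilt [ 0.008  0.    -1.   ] F [3.  1.1 1.7] w 31.2
```

View pics/a8.png

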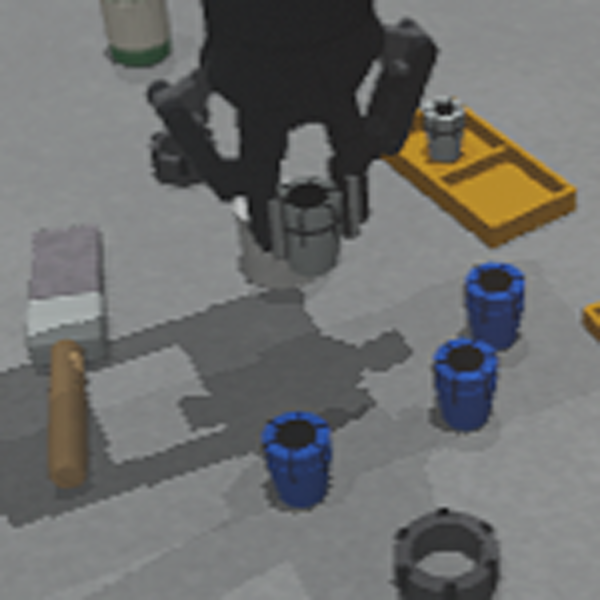

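Call:
drive_tool(
  plan=[0.01, 0.016, 0, 0, 0, 0, -1, 0.017, 0.027, 0, 0, 0, 0, -1, 0.017, 0.027, 0, 0, 0, 0, -1, 0.017, 0.027, 0, 0, 0, 0, -1, 0.017, 0.027, 0, 0, 0, 0, -1, 0.017, 0.027, 0, 0, 0, 0, -1, 0.009, 0.01, 0, 0, 0, 0, -1, 0, 0, 0.01, 0, 0, 0, -1, 0, 0, 0.02, 0, 0, 0, -1, 0, 0, 0.02, 0, 0, 0, -1],
)

```text
time_s: 12.37
ee_pos: [614.8, 177.7, 51.5]
eef_rot: [0.707, 0.707, -0.0, 0.0]
contact_force: [0.8, -0.6, -2.0]
gripper_width: 31.2
```

Call:
drive_tool(
  plan=[0, 0, 0.015, 0, 0, 0, -1, 0, 0, 0.01, 0, 0, 0, -1, 0, 0, 0.004, 0, 0, 0, -1, 0, 0, 0, 0, 0, 0, -1, 0, 0, 0, 0, 0, 0, -1, 0, 0, 0, 0, 0, 0, -1, 0, 0, 0, 0, 0, 0, -1, 0, 0, 0, 0, 0, 0, -1, 0, 0, 0, 0, 0, 0, -1, 0, 0, 0, 0, 0, 0, -1],
)

```text
time_s: 13.2
ee_pos: [615.7, 178.0, 23.9]
eef_rot: [0.707, 0.707, 0.0, 0.0]
contact_force: [0.2, -0.7, -2.5]
gripper_width: 31.2
```

```bash
python3 - <<'E'
from h import *
s=grab_frame('side');st()
cv2.imwrite('pics/a9.png',cv2.resize(s[80:200,250:370],None,fx=4,fy=4,interpolation=cv2.INTER_CUBIC)[:,:,::-1])
E
```

```text
t 13.25 pos [615.5 178.   23.7] yaw 1.5708 tilt [ 0.001  0.    -1.   ] F [ 0.1  0.9 -1.9] w 31.1
```

View pics/a9.png

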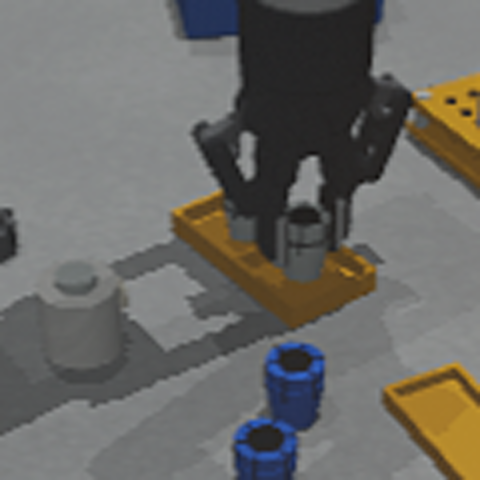

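Call:
drive_tool(
  plan=[0, 0, 0.004, 0, 0, 0, -1, 0, 0, 0.002, 0, 0, 0, -1, 0, 0, 0.001, 0, 0, 0, -1, 0, 0, 0, 0, 0, 0, -1, 0, 0, 0, 0, 0, 0, -1, 0, 0, 0, 0, 0, 0, -0.15, 0, 0, 0, 0, 0, 0, -0.15, 0, 0, 0, 0, 0, 0, -0.1, 0, 0, 0, 0, 0, 0, -0.1, 0, 0, 0, 0, 0, 0, -0.1],
)

```text
time_s: 14.08
ee_pos: [615.3, 177.9, 16.1]
eef_rot: [0.707, 0.707, 0.0, -0.0]
contact_force: [-0.2, 0.4, -0.5]
gripper_width: 38.3
```

Call:
drive_tool(
  plan=[0, 0, -0.01, 0, 0, 0, -0.1, 0, 0, -0.02, 0, 0, 0, -0.1, 0, 0, -0.03, 0, 0, 0, -0.1, 0, 0, -0.035, 0, 0, 0, 0.5, -0.032, -0.02, 0, 0, 0, 0, 0.7, -0.032, -0.02, 0, 0, 0, 0, 0.7, -0.032, -0.02, 0, 0, 0, 0, 0.7, -0.032, -0.021, 0, 0, 0, 0, 0.7, -0.032, -0.021, 0, 0, 0, 0, 0.7, -0.032, -0.021, 0, 0, 0, 0, 0.7],
)

```text
time_s: 14.92
ee_pos: [491.5, -15.3, 112.2]
eef_rot: [0.707, 0.707, 0.0, 0.001]
contact_force: [0.8, -1.6, -0.1]
gripper_width: 72.5
```

Call:
drive_tool(
  plan=[-0.032, -0.021, 0, 0, 0, 0, 0.7, -0.028, -0.019, 0, 0, 0, 0, 0.7, 0, 0, 0.01, 0, 0, 0, 0.7, 0, 0, 0.02, 0, 0, 0, 0.7, 0, 0, 0.02, 0, 0, 0, 0.7, 0, 0, 0.01, 0, 0, 0, 0.7, 0, 0, 0, 0, 0, 0, 0.7, 0, 0, 0, 0, 0, 0, 0.7, 0, 0, 0, 0, 0, 0, 0.7, 0, 0, 0, 0, 0, 0, 0.7],
)

```text
time_s: 15.75
ee_pos: [453.7, -74.2, 52.6]
eef_rot: [0.707, 0.707, 0.001, 0.001]
contact_force: [0.1, -0.5, 0.8]
gripper_width: 72.6
```

```bash
python3 - <<'E'
from h import *
s=grab_frame('side');st();t=grab_frame('top');st()
c=np.zeros((520,800,3),np.uint8)
c[:520,:400]=cv2.resize(s[120:250,270:370],None,fx=4,fy=4,interpolation=cv2.INTER_CUBIC)
c[:520,400:]=cv2.resize(t[150:280,210:310],None,fx=4,fy=4,interpolation=cv2.INTER_CUBIC)
cv2.imwrite('pics/b1.png',c[:,:,::-1])
E
```

```text
t 15.8 pos [453.6 -74.2  52.5] yaw 1.5713 tilt [ 0.002 -0.001 -1.   ] F [-0.2  0.2 -0.3] w 72.3
t 15.85 pos [453.4 -74.2  52.4] yaw 1.5712 tilt [ 0.002 -0.001 -1.   ] F [-0.5 -0.1  0.1] w 72.9
```

View pics/b1.png

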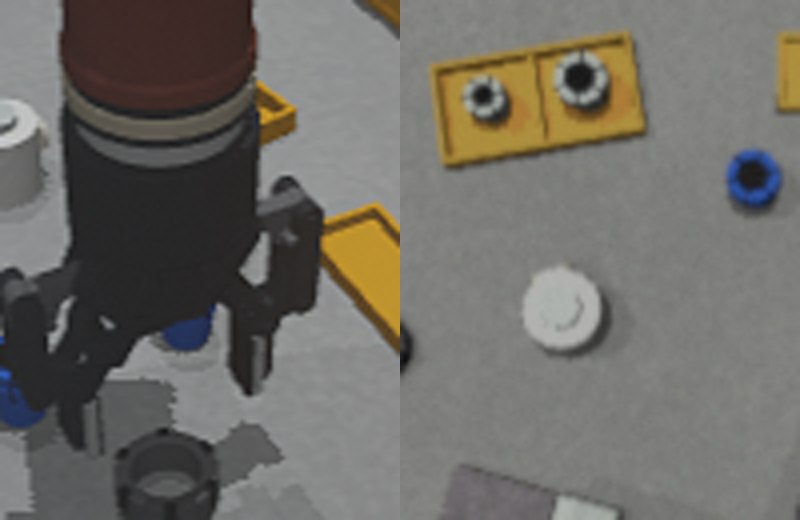

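Both collets stand in their bays and the setter hasn't moved. Next is the large nut.

Call:
drive_tool(
  plan=[0.0005, -0.0005, 0.015, 0, 0, 0, 0.7, 0, 0, 0.015, 0, 0, 0, 0.7, 0, 0, 0.013, 0, 0, 0, 0.7, 0, 0, 0.007, 0, 0, 0, 0.7, 0, 0, 0, 0, 0, 0, 0.7, 0, 0, 0, 0, 0, 0, 0.7, 0, 0, 0, 0, 0, 0, 0.7, 0, 0, 0, 0, 0, 0, 0.7, 0, 0, 0, 0, 0, 0, 0.7, 0, 0, 0, 0, 0, 0, 0.7],
)

```text
time_s: 16.68
ee_pos: [452.4, -73.8, 1.9]
eef_rot: [0.707, 0.707, 0.0, 0.001]
contact_force: [-0.1, -0.2, -0.2]
gripper_width: 72.8
```

```bash
python3 - <<'E'
from h import *
s=grab_frame('side');st()
cv2.imwrite('pics/b2.png',cv2.resize(s[160:290,250:380],None,fx=4,fy=4,interpolation=cv2.INTER_CUBIC)[:,:,::-1])
E
```

```text
t 16.73 pos [452.2 -73.7   1.8] yaw 1.5707 tilt [ 0.001 -0.    -1.   ] F [-0.3  0.2 -0.1] w 72.7
```

View pics/b2.png

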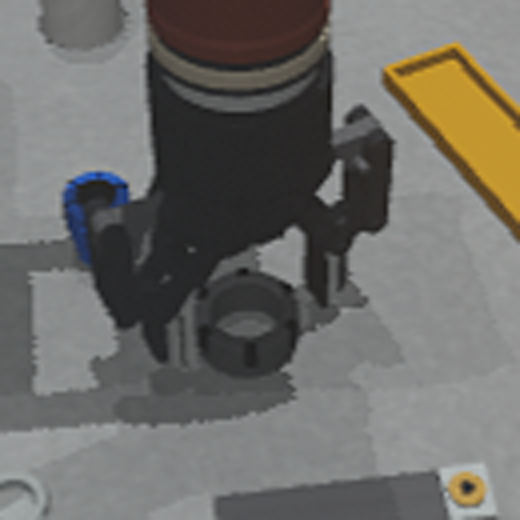

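Call:
drive_tool(
  plan=[0, 0, 0, 0, 0, 0, -1, 0, 0, 0, 0, 0, 0, -1, 0, 0, 0, 0, 0, 0, -1, 0, 0, 0, 0, 0, 0, -1, 0, 0, 0, 0, 0, 0, -1, 0, 0, 0, 0, 0, 0, -1, 0, 0, -0.01, 0, 0, 0, -1, 0, 0, -0.02, 0, 0, 0, -1, 0, 0, -0.03, 0, 0, 0, -1, 0, 0, -0.03, 0, 0, 0, -1],
)

```text
time_s: 17.57
ee_pos: [449.9, -73.0, 91.2]
eef_rot: [0.707, 0.707, -0.001, -0.002]
contact_force: [1.0, -0.2, -1.4]
gripper_width: 47.7
```

```bash
python3 - <<'E'
from h import *
s=grab_frame('side');s=grab_frame('side');st()
cv2.imwrite('pics/b3.png',cv2.resize(s[140:290,250:380],None,fx=4,fy=4,interpolation=cv2.INTER_CUBIC)[:,:,::-1])
E
```

```text
t 17.67 pos [456.1 -74.9  96.6] yaw 1.571 tilt [ 0.011 -0.003 -1.   ] F [ 2.1 -0.3 -1.3] w 47.7
```

View pics/b3.png

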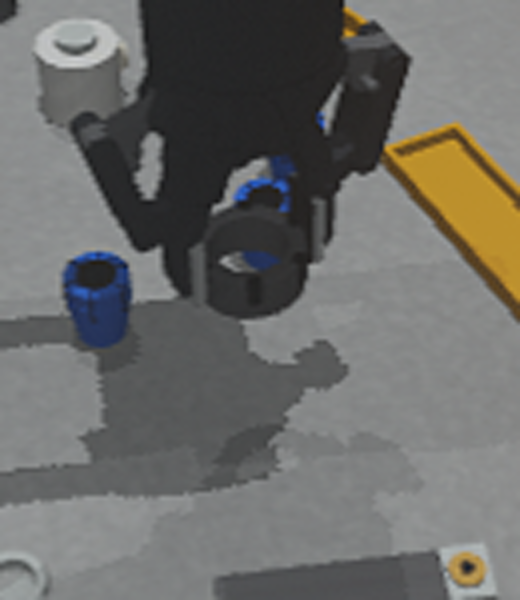

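Call:
drive_tool(
  plan=[-0.01, 0.016, 0, 0, 0, 0, -1, -0.017, 0.027, 0, 0, 0, 0, -1, -0.017, 0.027, 0, 0, 0, 0, -1, -0.017, 0.027, 0, 0, 0, 0, -1, -0.017, 0.027, 0, 0, 0, 0, -1, -0.017, 0.027, 0, 0, 0, 0, -1, -0.0085, 0.01, 0, 0, 0, 0, -1, 0, 0, 0.01, 0, 0, 0, -1, 0, 0, 0.02, 0, 0, 0, -1, 0, 0, 0.02, 0, 0, 0, -1],
)

```text
time_s: 18.5
ee_pos: [611.6, -176.4, 39.6]
eef_rot: [0.707, 0.707, -0.0, -0.001]
contact_force: [-0.5, -0.0, -2.0]
gripper_width: 47.6
```

Call:
drive_tool(
  plan=[0, 0, 0.006, 0, 0, 0, -1, 0, 0, 0, 0, 0, 0, -1, 0, 0, 0, 0, 0, 0, -1, 0, 0, 0, 0, 0, 0, -1, 0, 0, 0, 0, 0, 0, -1, 0, 0, 0, 0, 0, 0, -1, 0, 0, 0, 0, 0, 0, -1, 0, 0, 0, 0, 0, 0, -1, 0, 0, 0, 0, 0, 0, -1, 0, 0, 0, 0, 0, 0, -1],
)

```text
time_s: 19.33
ee_pos: [612.9, -177.1, 35.5]
eef_rot: [0.707, 0.707, 0.0, 0.0]
contact_force: [0.3, -0.4, -2.0]
gripper_width: 47.5
```

```bash
python3 - <<'E'
from h import *
s=grab_frame('side');st();t=grab_frame('top')
c=np.zeros((480,800,3),np.uint8)
c[:480,:400]=cv2.resize(s[190:310,370:470],None,fx=4,fy=4,interpolation=cv2.INTER_CUBIC)
c[:480,400:]=cv2.resize(t[130:250,360:460],None,fx=4,fy=4,interpolation=cv2.INTER_CUBIC)
cv2.imwrite('pics/b4.png',c[:,:,::-1])
E
```

```text
t 19.38 pos [ 612.9 -177.1   35.4] yaw 1.5708 tilt [ 0. -0. -1.] F [-0.5  0.1 -1.9] w 47.5
```

View pics/b4.png

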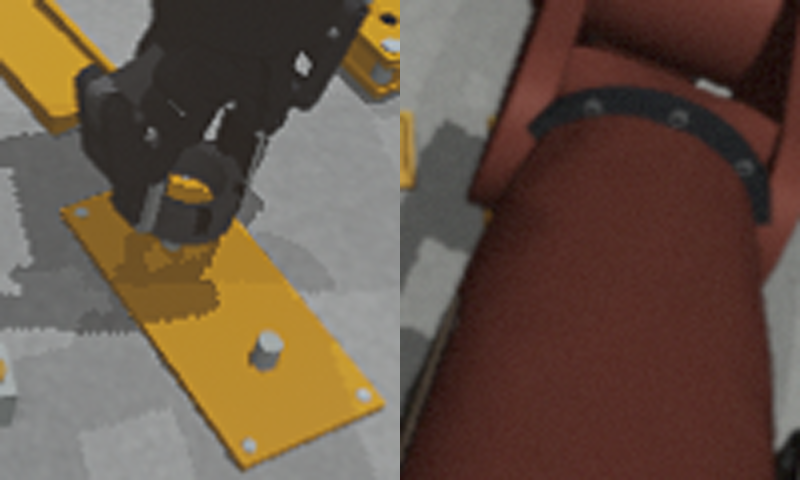

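Call:
drive_tool(
  plan=[0, 0, 0.008, 0, 0, 0, -1, 0, 0, 0.006, 0, 0, 0, -1, 0, 0, 0.005, 0, 0, 0, -1, 0, 0, 0.004, 0, 0, 0, -1, 0, 0, 0.002, 0, 0, 0, -1, 0, 0, 0, 0, 0, 0, -1, 0, 0, 0, 0, 0, 0, -1, 0, 0, 0, 0, 0, 0, -1, 0, 0, 0, 0, 0, 0, -1, 0, 0, 0, 0, 0, 0, -1],
)

```text
time_s: 20.27
ee_pos: [613.2, -177.2, 10.7]
eef_rot: [0.707, 0.707, 0.0, 0.0]
contact_force: [0.4, -0.1, -1.8]
gripper_width: 47.4
```

```bash
python3 - <<'E'
from h import *
s=grab_frame('side');st()
cv2.imwrite('pics/b5.png',cv2.resize(s[190:310,370:470],None,fx=4,fy=4,interpolation=cv2.INTER_CUBIC)[:,:,::-1])
E
```

```text
t 20.32 pos [ 613.1 -177.2   10.7] yaw 1.5708 tilt [ 0.001 -0.    -1.   ] F [-0.5 -0.4 -1.6] w 47.6
```

View pics/b5.png

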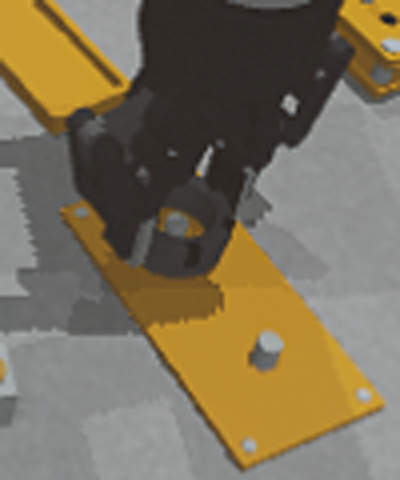

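The post is inside the nut's hole at (178,222). I lower the last bit and release.

Call:
drive_tool(
  plan=[0, 0, 0.001, 0, 0, 0, -1, 0, 0, 0.001, 0, 0, 0, -1, 0, 0, 0.0005, 0, 0, 0, -1, 0, 0, 0, 0, 0, 0, -1, 0, 0, 0, 0, 0, 0, -1, 0, 0, 0, 0, 0, 0, 0.3, 0, 0, 0, 0, 0, 0, 0.3, 0, 0, 0, 0, 0, 0, 0.3, 0, 0, 0, 0, 0, 0, 0.3, 0, 0, 0, 0, 0, 0, 0.3],
)

```text
time_s: 21.15
ee_pos: [613.0, -177.1, 7.9]
eef_rot: [0.707, 0.707, 0.0, 0.0]
contact_force: [0.1, -0.0, 0.2]
gripper_width: 55.4
```

```bash
python3 - <<'E'
from h import *
st()
p=sensors.observe()['ee_pos']
print('to nS',np.array([452.8,302])-p[:2])
E
```

```text
t 21.15 pos [ 613.  -177.1    7.9] yaw 1.5708 tilt [ 0. -0. -1.] F [ 0.1 -0.   0.2] w 55.4
to nS [-160.20068579  479.12889962]
```

Call:
drive_tool(
  plan=[0, 0, -0.01, 0, 0, 0, 0.3, 0, 0, -0.03, 0, 0, 0, 0.3, 0, 0, -0.035, 0, 0, 0, 0.3, 0, 0, -0.035, 0, 0, 0, 0.3, 0.037, -0.012, 0, 0, 0, 0, 0.5, 0.037, -0.012, 0, 0, 0, 0, 0.5, 0.037, -0.012, 0, 0, 0, 0, 0.5, 0.037, -0.012, 0, 0, 0, 0, 0.5, 0.037, -0.012, 0, 0, 0, 0, 0.5, 0.037, -0.012, 0, 0, 0, 0, 0.5],
)

```text
time_s: 21.98
ee_pos: [540.3, 46.4, 118.9]
eef_rot: [0.707, 0.707, 0.001, 0.0]
contact_force: [1.1, 0.7, -0.2]
gripper_width: 64.1
```

Call:
drive_tool(
  plan=[0.037, -0.013, 0, 0, 0, 0, 0.5, 0.037, -0.013, 0, 0, 0, 0, 0.5, 0.037, -0.013, 0, 0, 0, 0, 0.5, 0.037, -0.013, 0, 0, 0, 0, 0.5, 0.037, -0.013, 0, 0, 0, 0, 0.5, 0.037, -0.013, 0, 0, 0, 0, 0.5, 0.035, -0.01, 0, 0, 0, 0, 0.5, 0, 0, 0.02, 0, 0, 0, 0.5, 0, 0, 0.02, 0, 0, 0, 0.5, 0, 0, 0.02, 0, 0, 0, 0.5],
)

```text
time_s: 22.82
ee_pos: [453.2, 303.5, 58.7]
eef_rot: [0.706, 0.708, 0.001, 0.001]
contact_force: [0.0, -0.2, -0.2]
gripper_width: 64.0
```

Call:
drive_tool(
  plan=[0, 0, 0.01, 0, 0, 0, 0.5, 0, 0, 0, 0, 0, 0, 0.5, 0, 0, 0, 0, 0, 0, 0.5, 0, 0, 0, 0, 0, 0, 0.5, 0, 0, 0, 0, 0, 0, 0.5, 0, 0, 0, 0, 0, 0, 0.5, 0, 0, 0, 0, 0, 0, 0.5, 0, 0, 0, 0, 0, 0, 0.5, 0, 0, 0, 0, 0, 0, 0.5, 0, 0, 0, 0, 0, 0, 0.5],
)

```text
time_s: 23.65
ee_pos: [452.9, 301.9, 47.9]
eef_rot: [0.707, 0.707, 0.0, 0.0]
contact_force: [-0.9, -0.1, 0.0]
gripper_width: 64.1
```

```bash
python3 - <<'E'
from h import *
s=grab_frame('side');st();t=grab_frame('top')
c=np.zeros((480,800,3),np.uint8)
c[:480,:400]=cv2.resize(s[60:180,200:300],None,fx=4,fy=4,interpolation=cv2.INTER_CUBIC)
c[:480,400:]=cv2.resize(t[130:250,360:460],None,fx=4,fy=4,interpolation=cv2.INTER_CUBIC)
cv2.imwrite('pics/b6.png',c[:,:,::-1])
E
```

```text
t 23.7 pos [452.8 301.9  47.9] yaw 1.5707 tilt [ 0.  0. -1.] F [-0.6 -0.5 -0. ] w 63.7
```

View pics/b6.png

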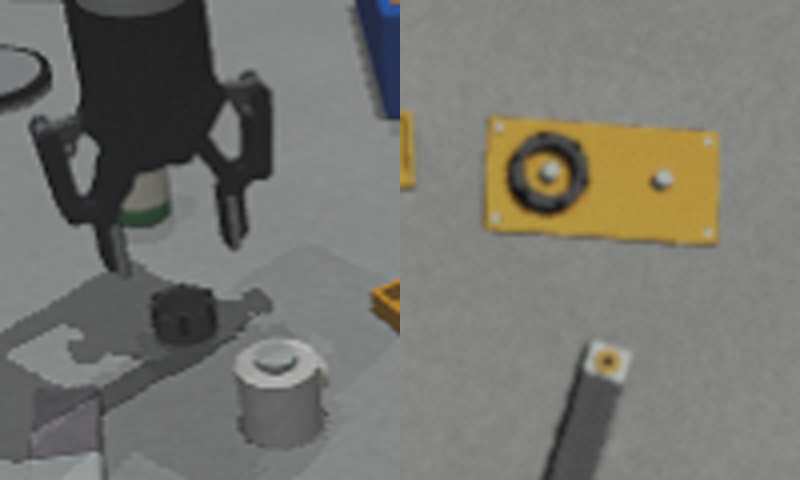

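The large nut is flat over its post. Next is the small nut.

Call:
drive_tool(
  plan=[0, 0, 0.015, 0, 0, 0, 0.5, 0, 0, 0.015, 0, 0, 0, 0.5, 0, 0, 0.01, 0, 0, 0, 0.5, 0, 0, 0.006, 0, 0, 0, 0.5, 0, 0, 0, 0, 0, 0, 0.5, 0, 0, 0, 0, 0, 0, 0.5, 0, 0, 0, 0, 0, 0, 0.5, 0, 0, 0, 0, 0, 0, 0.5, 0, 0, 0, 0, 0, 0, 0.5, 0, 0, 0, 0, 0, 0, 0.5],
)

```text
time_s: 24.58
ee_pos: [453.3, 302.2, 2.4]
eef_rot: [0.707, 0.707, 0.001, 0.0]
contact_force: [0.5, -0.5, -0.1]
gripper_width: 64.0
```

```bash
python3 - <<'E'
from h import *
s=grab_frame('side');st()
cv2.imwrite('pics/b7.png',cv2.resize(s[60:180,200:300],None,fx=4,fy=4,interpolation=cv2.INTER_CUBIC)[:,:,::-1])
E
```

```text
t 24.63 pos [453.2 302.1   2.3] yaw 1.5708 tilt [ 0.001  0.    -1.   ] F [ 0.6  0.2 -0. ] w 64.3
```

View pics/b7.png

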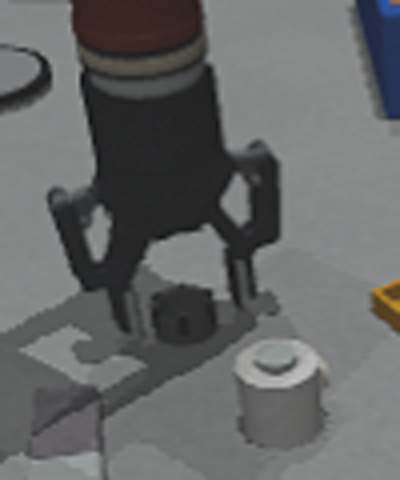

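Call:
drive_tool(
  plan=[0, 0, 0, 0, 0, 0, -1, 0, 0, 0, 0, 0, 0, -1, 0, 0, 0, 0, 0, 0, -1, 0, 0, 0, 0, 0, 0, -1, 0, 0, 0, 0, 0, 0, -1, 0, 0, 0, 0, 0, 0, -1, 0, 0, -0.01, 0, 0, 0, -1, 0, 0, -0.03, 0, 0, 0, -1, 0, 0, -0.03, 0, 0, 0, -1, 0, 0, -0.03, 0, 0, 0, -1],
)

```text
time_s: 25.47
ee_pos: [451.6, 301.3, 102.0]
eef_rot: [0.707, 0.707, -0.001, -0.0]
contact_force: [1.0, 0.3, -1.4]
gripper_width: 39.7
```

```bash
python3 - <<'E'
from h import *
s=grab_frame('side');s=grab_frame('side');st()
cv2.imwrite('pics/b8.png',cv2.resize(s[60:180,200:300],None,fx=4,fy=4,interpolation=cv2.INTER_CUBIC)[:,:,::-1])
E
```

```text
t 25.57 pos [457.  304.1 107.8] yaw 1.5709 tilt [ 0.01   0.005 -1.   ] F [ 0.7 -0.1 -0.8] w 40.0
```

View pics/b8.png

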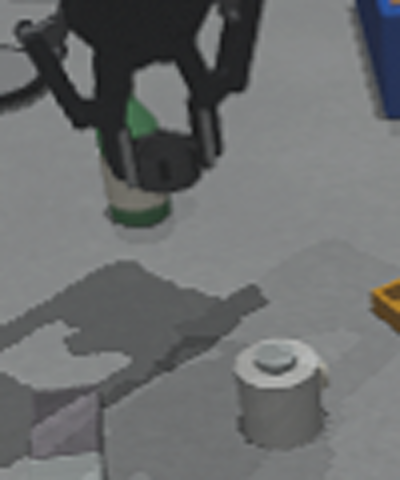

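Call:
drive_tool(
  plan=[-0.02, 0.005, 0, 0, 0, 0, -1, -0.037, 0.0105, 0, 0, 0, 0, -1, -0.037, 0.0105, 0, 0, 0, 0, -1, -0.037, 0.0105, 0, 0, 0, 0, -1, -0.037, 0.0105, 0, 0, 0, 0, -1, -0.037, 0.0105, 0, 0, 0, 0, -1, -0.037, 0.0105, 0, 0, 0, 0, -1, -0.037, 0.0105, 0, 0, 0, 0, -1, -0.037, 0.0105, 0, 0, 0, 0, -1, -0.037, 0.0105, 0, 0, 0, 0, -1],
)

```text
time_s: 26.4
ee_pos: [551.3, -52.7, 100.6]
eef_rot: [0.707, 0.707, -0.001, -0.001]
contact_force: [1.4, 0.2, -0.7]
gripper_width: 39.8
```

Call:
drive_tool(
  plan=[-0.037, 0.0105, 0, 0, 0, 0, -1, -0.037, 0.0105, 0, 0, 0, 0, -1, -0.037, 0.0105, 0, 0, 0, 0, -1, -0.037, 0.0105, 0, 0, 0, 0, -1, -0.03, 0.0085, 0, 0, 0, 0, -1, -0.02, 0.005, 0, 0, 0, 0, -1, 0, 0, 0.01, 0, 0, 0, -1, 0, 0, 0.02, 0, 0, 0, -1, 0, 0, 0.02, 0, 0, 0, -1, 0, 0, 0.01, 0, 0, 0, -1],
)

```text
time_s: 27.23
ee_pos: [604.7, -247.1, 37.3]
eef_rot: [0.707, 0.707, -0.001, -0.004]
contact_force: [-0.9, 0.6, -2.5]
gripper_width: 40.1
```

Call:
drive_tool(
  plan=[0, 0, 0, 0, 0, 0, -1, 0, 0, 0, 0, 0, 0, -1, 0, 0, 0, 0, 0, 0, -1, 0, 0, 0, 0, 0, 0, -1, 0, 0, 0, 0, 0, 0, -1, 0, 0, 0, 0, 0, 0, -1, 0, 0, 0, 0, 0, 0, -1, 0, 0, 0, 0, 0, 0, -1, 0, 0, 0, 0, 0, 0, -1, 0, 0, 0, 0, 0, 0, -1],
)

```text
time_s: 28.07
ee_pos: [607.8, -249.1, 41.9]
eef_rot: [0.707, 0.707, 0.0, 0.0]
contact_force: [0.4, -0.9, -0.8]
gripper_width: 40.1
```

```bash
python3 - <<'E'
from h import *
s=grab_frame('side');st()
cv2.imwrite('pics/b9.png',cv2.resize(s[200:320,370:490],None,fx=4,fy=4,interpolation=cv2.INTER_CUBIC)[:,:,::-1])
E
```

```text
t 28.12 pos [ 607.7 -249.1   41.8] yaw 1.5708 tilt [-0.  0. -1.] F [ 0.3  0.1 -2.3] w 40.0
```

View pics/b9.png

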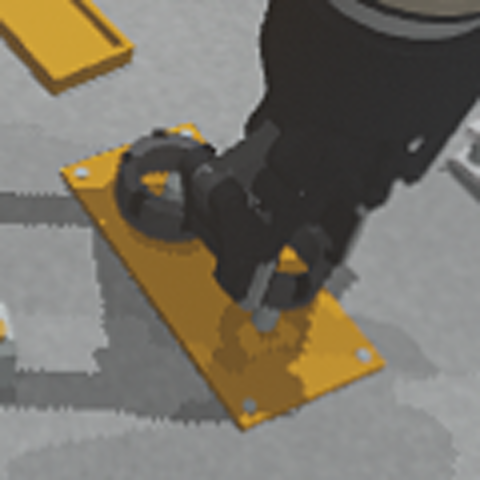

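Call:
drive_tool(
  plan=[0, 0, 0.01, 0, 0, 0, -1, 0, 0, 0.008, 0, 0, 0, -1, 0, 0, 0.006, 0, 0, 0, -1, 0, 0, 0.004, 0, 0, 0, -1, 0, 0, 0.003, 0, 0, 0, -1, 0, 0, 0, 0, 0, 0, -1, 0, 0, 0, 0, 0, 0, -1, 0, 0, 0, 0, 0, 0, -1, 0, 0, 0, 0, 0, 0, -1, 0, 0, 0, 0, 0, 0, -1],
)

```text
time_s: 28.95
ee_pos: [608.2, -249.3, 11.4]
eef_rot: [0.707, 0.707, 0.0, 0.0]
contact_force: [-0.4, -0.1, -1.4]
gripper_width: 39.9
```

```bash
python3 - <<'E'
from h import *
s=grab_frame('side');st()
cv2.imwrite('pics/b10.png',cv2.resize(s[200:320,370:490],None,fx=4,fy=4,interpolation=cv2.INTER_CUBIC)[:,:,::-1])
E
```

```text
t 29.0 pos [ 608.2 -249.2   11.3] yaw 1.5708 tilt [ 0.001 -0.    -1.   ] F [ 0.4  0.3 -1.7] w 40.4
```

View pics/b10.png

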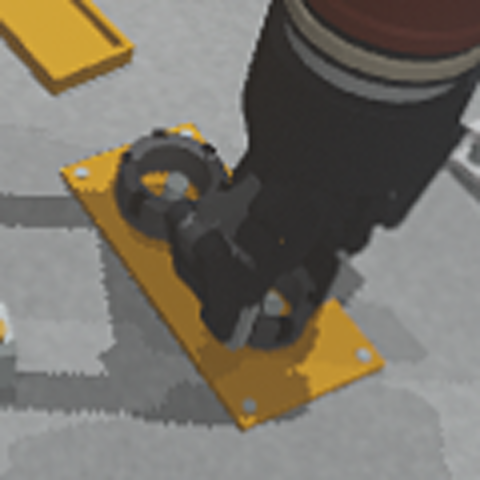

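Call:
drive_tool(
  plan=[0, 0, 0.0015, 0, 0, 0, -1, 0, 0, 0.001, 0, 0, 0, -1, 0, 0, 0.0005, 0, 0, 0, -1, 0, 0, 0, 0, 0, 0, -1, 0, 0, 0, 0, 0, 0, -1, 0, 0, 0, 0, 0, 0, 0.2, 0, 0, 0, 0, 0, 0, 0.2, 0, 0, 0, 0, 0, 0, 0.2, 0, 0, 0, 0, 0, 0, 0.2, 0, 0, 0, 0, 0, 0, 0.2],
)

```text
time_s: 29.83
ee_pos: [607.7, -249.0, 7.5]
eef_rot: [0.707, 0.707, -0.0, -0.0]
contact_force: [0.4, 0.3, 0.2]
gripper_width: 51.4
```

Call:
drive_tool(
  plan=[0, 0, -0.01, 0, 0, 0, 0.2, 0, 0, -0.03, 0, 0, 0, 0.2, 0, 0, -0.03, 0, 0, 0, 0.2, 0, 0, -0.03, 0, 0, 0, 0.2, 0, 0, 0, 0, 0, 0, 0.2, 0, 0, 0, 0, 0, 0, 0.2, 0, 0, 0, 0, 0, 0, 0.2, 0, 0, 0, 0, 0, 0, 0.2, 0, 0, 0, 0, 0, 0, 0.2, 0, 0, 0, 0, 0, 0, 0.2],
)

```text
time_s: 30.67
ee_pos: [606.7, -248.4, 105.9]
eef_rot: [0.707, 0.707, -0.0, -0.002]
contact_force: [0.2, 0.0, -0.8]
gripper_width: 51.5
```

```bash
python3 - <<'E'
from h import *
st();plan([447,-191.5,100],np.pi-.33,11,0.0)
E
```

```text
t 30.67 pos [ 606.7 -248.4  105.9] yaw 1.5708 tilt [-0.003  0.002 -1.   ] F [ 0.2  0.  -0.8] w 51.5
start [ 606.7 -248.4  105.9] 1.571 turn 1.241
[np.float64(0.005), np.float64(-0.015), np.float64(0.001), 0, 0, np.float64(-0.113), 0.0]
[np.float64(0.007), np.float64(-0.014), np.float64(0.0), 0, 0, np.float64(-0.113), 0.0]
[np.float64(0.008), np.float64(-0.013), np.float64(0.001), 0, 0, np.float64(-0.113), 0.0]
[np.float64(0.01), np.float64(-0.012), np.float64(0.0), 0, 0, np.float64(-0.113), 0.0]
[np.float64(0.011), np.float64(-0.011), np.float64(0.001), 0, 0, np.float64(-0.113), 0.0]
[np.float64(0.012), np.float64(-0.009), np.float64(0.0), 0, 0, np.float64(-0.113), 0.0]
[np.float64(0.013), np.float64(-0.008), np.float64(0.001), 0, 0, np.float64(-0.113), 0.0]
[np.float64(0.014), np.float64(-0.006), np.float64(0.0), 0, 0, np.float64(-0.112), 0.0]
[np.float64(0.015), np.float64(-0.005), np.float64(0.001), 0, 0, np.float64(-0.113), 0.0]
[np.float64(0.015), np.float64(-0.003), np.float64(0.0), 0, 0, np.float64(-0.112), 0.0]
[np.float64(0.0149), np.float64(-0.0021), np.float64(0.0009), 0, 0, np.float64(-0.113), 0.0]
```

Call:
drive_tool(
  plan=[0.005, -0.015, 0.001, 0, 0, -0.113, 0.1, 0.007, -0.014, 0, 0, 0, -0.113, 0.1, 0.008, -0.013, 0.001, 0, 0, -0.113, 0.1, 0.01, -0.012, 0, 0, 0, -0.113, 0.1, 0.011, -0.011, 0.001, 0, 0, -0.113, 0.1, 0.012, -0.009, 0, 0, 0, -0.113, 0.1, 0.013, -0.008, 0.001, 0, 0, -0.113, 0.1, 0.014, -0.006, 0, 0, 0, -0.112, 0.1, 0.015, -0.005, 0.001, 0, 0, -0.113, 0.1, 0.015, -0.003, 0, 0, 0, -0.112, 0.1],
)

```text
time_s: 31.5
ee_pos: [461.1, -195.9, 101.8]
eef_rot: [0.217, 0.976, 0.0, -0.001]
contact_force: [0.3, -0.5, 0.6]
gripper_width: 47.0
```

Call:
drive_tool(
  plan=[0.015, -0.002, 0.001, 0, 0, -0.113, 0.1, 0, 0, 0.02, 0, 0, 0, 0.1, 0, 0, 0.02, 0, 0, 0, 0.1, 0, 0, 0.01, 0, 0, 0, 0.1, 0, 0, 0, 0, 0, 0, 0.1, 0, 0, 0, 0, 0, 0, 0.1, 0, 0, 0, 0, 0, 0, 0.1, 0, 0, 0, 0, 0, 0, 0.1, 0, 0, 0, 0, 0, 0, 0.1, 0, 0, 0, 0, 0, 0, 0.1],
)

```text
time_s: 32.33
ee_pos: [448.8, -192.3, 52.7]
eef_rot: [0.164, 0.986, -0.0, 0.001]
contact_force: [0.4, 0.1, -0.2]
gripper_width: 46.9
```

```bash
python3 - <<'E'
from h import *
s=grab_frame('side');st();t=grab_frame('top')
c=np.zeros((480,800,3),np.uint8)
c[:480,:400]=cv2.resize(s[220:340,290:390],None,fx=4,fy=4,interpolation=cv2.INTER_CUBIC)
c[:480,400:]=cv2.resize(t[150:270,360:460],None,fx=4,fy=4,interpolation=cv2.INTER_CUBIC)
cv2.imwrite('pics/c1.png',c[:,:,::-1])
E
```

```text
t 32.38 pos [ 448.7 -192.3   52.5] yaw 2.8118 tilt [ 0.001 -0.001 -1.   ] F [-0.6 -0.4 -0.3] w 47.0
```

View pics/c1.png

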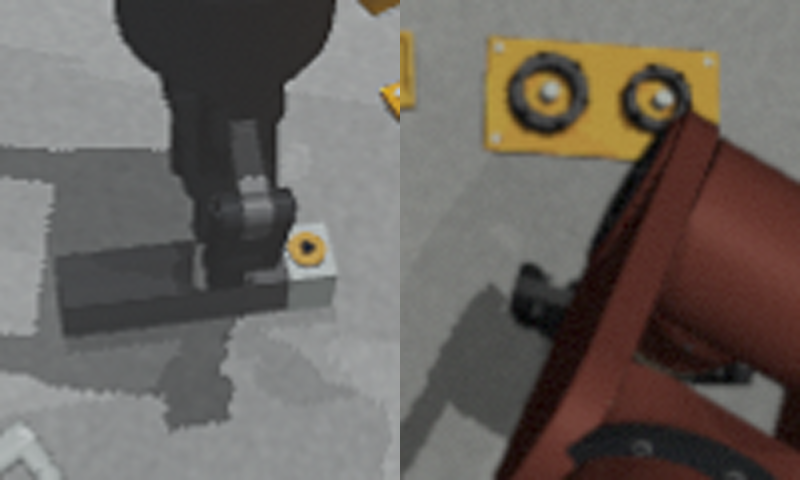

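Call:
drive_tool(
  plan=[0.002, 0, 0.01, 0, 0, 0, 0.1, 0, 0, 0.01, 0, 0, 0, 0.1, 0, 0, 0.006, 0, 0, 0, 0.1, 0, 0, 0, 0, 0, 0, 0.1, 0, 0, 0, 0, 0, 0, 0.1, 0, 0, 0, 0, 0, 0, 0.1, 0, 0, 0, 0, 0, 0, 0.1, 0, 0, 0, 0, 0, 0, 0.1, 0, 0, 0, 0, 0, 0, 0.1, 0, 0, 0, 0, 0, 0, 0.1],
)

```text
time_s: 33.27
ee_pos: [446.5, -191.5, 26.1]
eef_rot: [0.164, 0.986, -0.0, 0.0]
contact_force: [-0.1, 0.3, -0.2]
gripper_width: 47.3
```

```bash
python3 - <<'E'
from h import *
s=grab_frame('side');st()
cv2.imwrite('pics/c2.png',cv2.resize(s[240:320,290:400],None,fx=6,fy=6,interpolation=cv2.INTER_CUBIC)[:,:,::-1])
E
```

```text
t 33.32 pos [ 446.4 -191.4   26.1] yaw 2.8118 tilt [ 0. -0. -1.] F [-0.   0.4  0.9] w 46.7
```

View pics/c2.png

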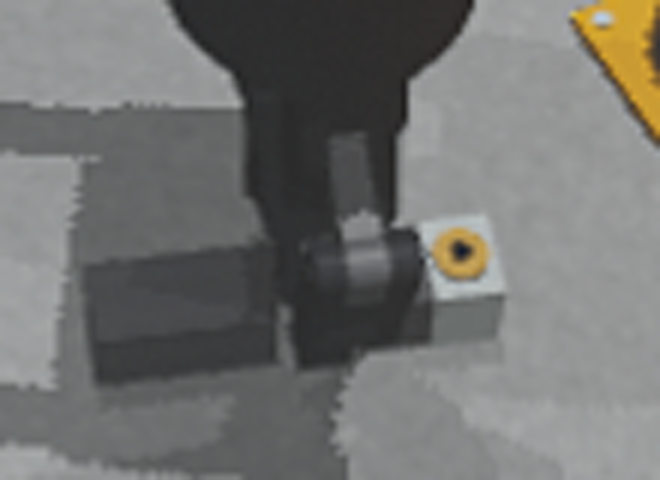

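Call:
drive_tool(
  plan=[0, 0, 0.008, 0, 0, 0, 0.1, 0, 0, 0.007, 0, 0, 0, 0.1, 0, 0, 0.003, 0, 0, 0, 0.1, 0, 0, 0, 0, 0, 0, 0.1, 0, 0, 0, 0, 0, 0, 0.1, 0, 0, 0, 0, 0, 0, 0.1, 0, 0, 0, 0, 0, 0, -1, 0, 0, 0, 0, 0, 0, -1, 0, 0, 0, 0, 0, 0, -1, 0, 0, 0, 0, 0, 0, -1],
)

```text
time_s: 34.15
ee_pos: [446.6, -191.7, 8.3]
eef_rot: [0.164, 0.986, -0.0, 0.0]
contact_force: [-0.9, -0.2, 3.1]
gripper_width: 23.3
```

Call:
drive_tool(
  plan=[0, 0, 0, 0, 0, 0, -1, 0, 0, 0, 0, 0, 0, -1, 0, 0, -0.01, 0, 0, 0, -1, 0, 0, -0.02, 0, 0, 0, -1, 0, 0, -0.02, 0, 0, 0, -1, 0, 0, -0.02, 0, 0, 0, -1, 0, 0, -0.02, 0, 0, 0, -1, 0, 0, 0, 0, 0, 0, -1, 0, 0, 0, 0, 0, 0, -1, 0, 0, 0, 0, 0, 0, -1],
)

```text
time_s: 34.98
ee_pos: [444.8, -190.4, 96.2]
eef_rot: [0.164, 0.986, 0.001, -0.001]
contact_force: [-0.2, 0.2, -4.8]
gripper_width: 23.6
```

```bash
python3 - <<'E'
from h import *
s=grab_frame('side');st()
cv2.imwrite('pics/c3.png',cv2.resize(s[220:340,290:420],None,fx=5,fy=5,interpolation=cv2.INTER_CUBIC)[:,:,::-1])
plan([629.2,-18,98],np.pi/2,12,-1)
E
```

```text
t 35.03 pos [ 444.4 -190.2   95.7] yaw 2.8118 tilt [-0.004  0.002 -1.   ] F [ 0.3 -0.  -4.5] w 24.2
start [ 444.4 -190.2   95.7] 2.812 turn -1.241
[np.float64(-0.01), np.float64(0.019), np.float64(-0.0), 0, 0, np.float64(0.103), -1]
[np.float64(-0.008), np.float64(0.019), np.float64(-0.0), 0, 0, np.float64(0.103), -1]
[np.float64(-0.006), np.float64(0.02), np.float64(-0.0), 0, 0, np.float64(0.103), -1]
[np.float64(-0.004), np.float64(0.021), np.float64(-0.0), 0, 0, np.float64(0.104), -1]
[np.float64(-0.002), np.float64(0.021), np.float64(-0.0), 0, 0, np.float64(0.103), -1]
[np.float64(0.001), np.float64(0.021), np.float64(-0.0), 0, 0, np.float64(0.104), -1]
[np.float64(0.003), np.float64(0.021), np.float64(-0.0), 0, 0, np.float64(0.103), -1]
[np.float64(0.005), np.float64(0.02), np.float64(-0.0), 0, 0, np.float64(0.104), -1]
[np.float64(0.007), np.float64(0.02), np.float64(-0.001), 0, 0, np.float64(0.103), -1]
[np.float64(0.009), np.float64(0.019), np.float64(-0.0), 0, 0, np.float64(0.104), -1]
[np.float64(0.011), np.float64(0.018), np.float64(-0.001), 0, 0, np.float64(0.103), -1]
[np.float64(0.0122), np.float64(0.017), np.float64(-0.0003), 0, 0, np.float64(0.104), -1]
```

View pics/c3.png

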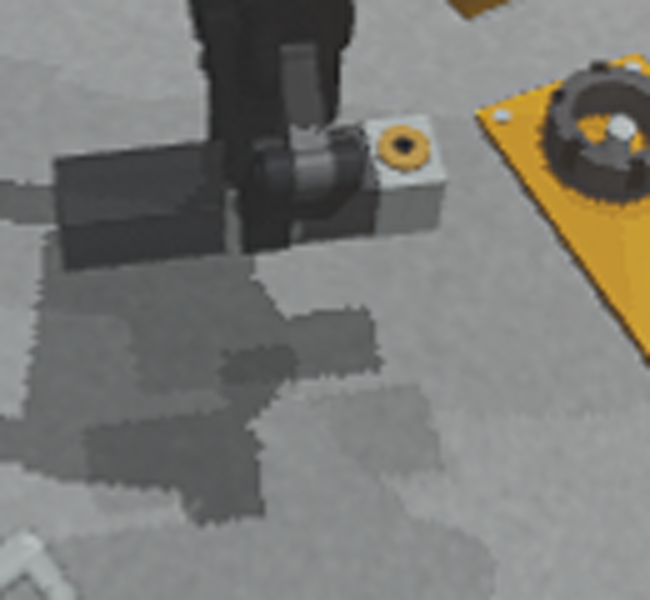

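The bar is held level, insert up. Next I carry it to the tray.

Call:
drive_tool(
  plan=[-0.01, 0.019, 0, 0, 0, 0.103, -1, -0.008, 0.019, 0, 0, 0, 0.103, -1, -0.006, 0.02, 0, 0, 0, 0.103, -1, -0.004, 0.021, 0, 0, 0, 0.104, -1, -0.002, 0.021, 0, 0, 0, 0.103, -1, 0.001, 0.021, 0, 0, 0, 0.104, -1, 0.003, 0.021, 0, 0, 0, 0.103, -1, 0.005, 0.02, 0, 0, 0, 0.104, -1, 0.007, 0.02, -0.001, 0, 0, 0.103, -1, 0.009, 0.019, 0, 0, 0, 0.104, -1],
)

```text
time_s: 35.87
ee_pos: [598.8, -46.3, 96.0]
eef_rot: [0.632, 0.775, -0.001, -0.002]
contact_force: [0.8, -1.4, -4.2]
gripper_width: 23.8
```

Call:
drive_tool(
  plan=[0.011, 0.018, 0, 0, 0, 0.103, -1, 0.012, 0.017, 0, 0, 0, 0.104, -1, 0, 0, 0.01, 0, 0, 0, -1, 0, 0, 0.02, 0, 0, 0, -1, 0, 0, 0.01, 0, 0, 0, -1, 0, 0, 0, 0, 0, 0, -1, 0, 0, 0, 0, 0, 0, -1, 0, 0, 0, 0, 0, 0, -1, 0, 0, 0, 0, 0, 0, -1, 0, 0, 0, 0, 0, 0, -1],
)

```text
time_s: 36.7
ee_pos: [632.0, -19.7, 60.1]
eef_rot: [0.707, 0.707, 0.001, 0.001]
contact_force: [0.4, 0.4, -4.5]
gripper_width: 23.7
```

```bash
python3 - <<'E'
from h import *
s=grab_frame('side');st()
s=grab_frame('side');st();t=grab_frame('top')
c=np.zeros((480,800,3),np.uint8)
c[:480,:400]=cv2.resize(s[130:250,320:420],None,fx=4,fy=4,interpolation=cv2.INTER_CUBIC)
c[:480,400:]=cv2.resize(t[120:240,290:390],None,fx=4,fy=4,interpolation=cv2.INTER_CUBIC)
cv2.imwrite('pics/c4.png',c[:,:,::-1])
E
```

```text
t 36.75 pos [631.9 -19.7  60.1] yaw 1.5706 tilt [ 0.002 -0.    -1.   ] F [ 0.7 -0.2 -3.6] w 23.2
t 36.8 pos [631.7 -19.6  60. ] yaw 1.5706 tilt [ 0.002 -0.    -1.   ] F [ 0.2 -0.4 -5.3] w 23.7
```

View pics/c4.png

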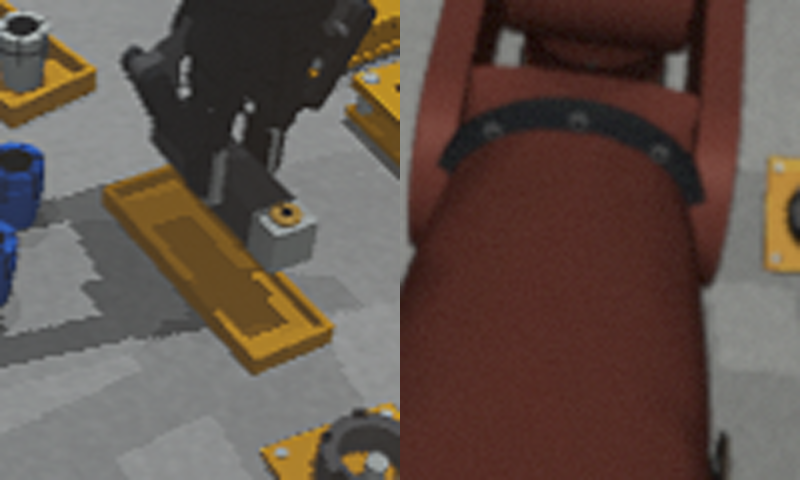

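```bash
python3 -c "
from h import *
print(p2w('side',[(391.5,183)],78))"
```

```text
[[632.96709429 -65.6108099   78.        ]]
```

Call:
drive_tool(
  plan=[0.001, -0.0015, 0.005, 0, 0, 0, -1, 0.001, -0.001, 0.012, 0, 0, 0, -1, 0, 0, 0.012, 0, 0, 0, -1, 0, 0, 0.007, 0, 0, 0, -1, 0, 0, 0.004, 0, 0, 0, -1, 0, 0, 0, 0, 0, 0, -1, 0, 0, 0, 0, 0, 0, -1, 0, 0, 0, 0, 0, 0, -1, 0, 0, 0, 0, 0, 0, -1, 0, 0, 0, 0, 0, 0, -1],
)

```text
time_s: 37.68
ee_pos: [629.2, -17.5, 19.6]
eef_rot: [0.707, 0.707, 0.0, 0.001]
contact_force: [0.6, 0.6, -4.4]
gripper_width: 23.6
```

```bash
python3 - <<'E'
from h import *
s=grab_frame('side');st()
cv2.imwrite('pics/c5.png',cv2.resize(s[130:250,320:420],None,fx=5,fy=5,interpolation=cv2.INTER_CUBIC)[:,:,::-1])
E
```

```text
t 37.73 pos [629.1 -17.5  19.5] yaw 1.5707 tilt [ 0.001 -0.    -1.   ] F [ 0.4 -1.  -5. ] w 23.4
```

View pics/c5.png

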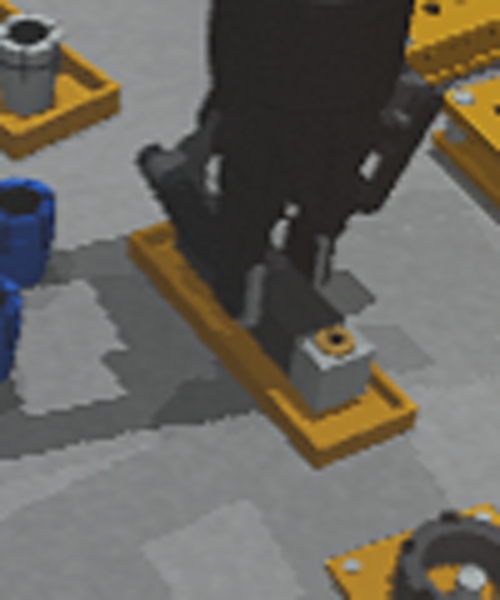

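Call:
drive_tool(
  plan=[0, 0, 0.004, 0, 0, 0, -1, 0, 0, 0.002, 0, 0, 0, -1, 0, 0, 0.001, 0, 0, 0, -1, 0, 0, 0, 0, 0, 0, -1, 0, 0, 0, 0, 0, 0, -1, 0, 0, 0, 0, 0, 0, -1, 0, 0, 0, 0, 0, 0, -1, 0, 0, 0, 0, 0, 0, -1, 0, 0, 0, 0, 0, 0, -1, 0, 0, 0, 0, 0, 0, -1],
)

```text
time_s: 38.57
ee_pos: [628.7, -17.4, 12.4]
eef_rot: [0.707, 0.707, 0.0, 0.0]
contact_force: [-3.4, 0.9, 5.5]
gripper_width: 23.5
```

```bash
python3 - <<'E'
from h import *
st()
E
```

```text
t 38.57 pos [628.7 -17.4  12.4] yaw 1.5709 tilt [ 0. -0. -1.] F [-3.4  0.9  5.5] w 23.5
```

Force is now +5.5 N upward, so the bar is on the tray floor. I release and lift clear.

Call:
drive_tool(
  plan=[0, 0, 0, 0, 0, 0, -0.3, 0, 0, 0, 0, 0, 0, -0.3, 0, 0, 0, 0, 0, 0, -0.3, 0, 0, 0, 0, 0, 0, -0.2, 0, 0, 0, 0, 0, 0, -0.2, 0, 0, 0, 0, 0, 0, -0.2, 0, 0, -0.01, 0, 0, 0, -0.2, 0, 0, -0.02, 0, 0, 0, -0.2, 0, 0, -0.03, 0, 0, 0, -0.2, 0, 0, -0.03, 0, 0, 0, -0.2],
)

```text
time_s: 39.4
ee_pos: [627.4, -17.2, 102.2]
eef_rot: [0.707, 0.707, -0.001, -0.001]
contact_force: [-0.3, 0.0, -0.7]
gripper_width: 34.2
```

Call:
drive_tool(
  plan=[0, 0, -0.03, 0, 0, 0, -0.2, -0.02, -0.03, -0.02, 0, 0, 0, -0.2, -0.02, -0.035, 0, 0, 0, 0, -0.2, -0.02, -0.035, 0, 0, 0, 0, -0.2, -0.02, -0.035, 0, 0, 0, 0, -0.2, -0.02, -0.035, 0, 0, 0, 0, -0.2, -0.02, -0.03, 0, 0, 0, 0, -0.2, 0, 0, 0, 0, 0, 0, -0.2, 0, 0, 0, 0, 0, 0, -0.2, 0, 0, 0, 0, 0, 0, -0.2],
)

```text
time_s: 40.23
ee_pos: [429.3, -137.7, 152.8]
eef_rot: [0.707, 0.707, 0.001, 0.001]
contact_force: [-0.3, -0.0, -1.2]
gripper_width: 34.2
```

```bash
python3 - <<'E'
from h import *
t=grab_frame('top');s=grab_frame('side');st()
cv2.imwrite('pics/d1.png',cv2.resize(t[140:270,190:460],None,fx=2.9,fy=2.9,interpolation=cv2.INTER_CUBIC)[:,:,::-1])
cv2.imwrite('pics/d2.png',cv2.resize(s[100:330,230:480],None,fx=2.6,fy=2.6,interpolation=cv2.INTER_CUBIC)[:,:,::-1])
E
```

```text
t 40.33 pos [ 429.8 -137.2  152.6] yaw 1.5718 tilt [ 0.002 -0.    -1.   ] F [-1.4  0.2  0. ] w 34.1
```

View pics/d1.png

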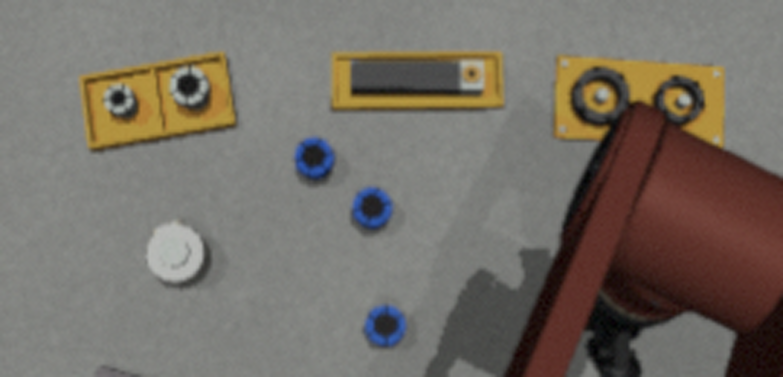

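View pics/d2.png

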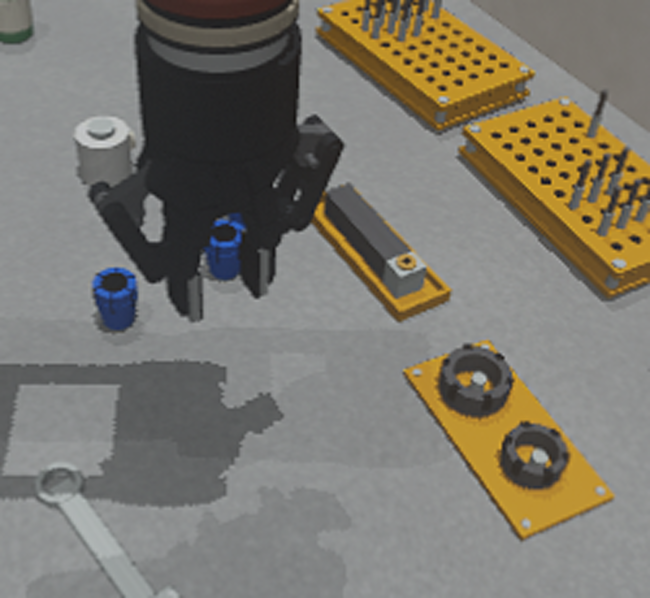

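The final views show all five seated. The collets are at (120,100) and (190,85) in the top crop, the bar at (418,78), and the nuts at (600,96) and (680,102). The setter sits at its starting pixel. Handing in.

```bash
python3 - <<'E'
from workcell import ticket
ticket.job_done()
E
```

```text
the job is handed in; nothing more can be done
```

I put all five pieces back in the order asked, finished at about 40 s of the 109 s allowed, and handed the job in.

- **Collets:** each stands upright in its own bay, the small one in the +y bay and the large one in the −y bay.
- **Nuts:** each lies flat over its own post, the large one on the +y post and the small one on the −y post.
- **Tool holder:** it lies flat in the long tray, insert side up. The wrist force turned upward by 5.5 N as it reached the tray floor.

**Last checks:** the final top and side pictures show everything seated and the blue look-alikes standing. The setter is at its starting pixel, (250,227) in the top view. The gripper was about 150 mm up and touching nothing. The highest force in the readings I took was about 6 N.

**Disagreements:**
- One approach move was clipped because I asked for more than 41.7 mm in a row. That left the tool about 10 mm off in x and 9 mm in y before the large collet. I saw this in the readings and corrected it before gripping, and nothing was touched.
- The gripper read about 1–2.5 mm less than the stated size on every piece it held. All of them held firmly.

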